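# Load the tool rail with parts cups and pin its end stop

## Task

Hang every parts cup that is on the bench on the tool rail: feed each cup's T-foot in at the rail's open end and slide it along until it sits at the mark of its own colour, keeping the cups upright so that nothing spills. Once all are in place, swing the red stop shut across the open end until its hole lines up with the hole in the rail, and push the locking pin, parked at the rail's other end, through both, fully home. Leave the knife, cutters, multimeter and tape dispenser where they are.

Things in the scene. Friction and masses are not known exactly. Their poses are not given: they have to be found in the camera images.
- rail: Fixed tool rail: 350 mm aluminium C-profile on two grey posts. Origin on the bench under its middle; y runs along it to the OPEN end (y +175 mm; the end at -175 is capped), slot faces -x, z up. Slot axis z 165 mm, x 0; slot 12 mm tall; front face x -8.5 mm, lips 3 mm thick; inside 11 mm deep (x +-5.5), 29 mm tall; rail top z 182.5 mm. Pose varies.
- rail_hole (a point): Lock hole, 11 mm, vertical, centre at the top face of the 5 mm thick flange behind the profile (flange: rail x 8.5 to 39.5 mm, top level with the rail's top; hole at rail x 24, y 125 mm). A like hole at rail x 24, y -125 mm is the pin's parking place.
- stop (a joint): Red swing stop on the flange, vertical pivot. 0 rad = shut, holes in line: its arm lies along the rail and its lug covers the open end. Grows as it swings away behind the rail (+x), clockwise from above; travel -0.12 to 1.2, so it can go past the lined-up place. Starts open (0.55 to 0.9). Friction 0.06 Nm (about 1 N at the knob) keeps it where it is left.
- stop_pivot (a point): Pivot axis of the stop, at the top face of its 5 mm thick, 24 mm wide arm.
- stop_hole (a point): Centre of the 11 mm hole in the stop's arm, on the arm's top face, 32 mm from the pivot. 5 mm straight above rail_hole when lined up.
- stop_knob (a point): Top centre of the stop's black upright round knob: 14 mm diameter, standing 32 mm above the arm, 62 mm from the pivot, on the line from pivot through hole.
- pin: Locking pin, at the start upright and loose in the rail's parking hole, fully down. Origin at its bevelled lower tip, z up along the pin: steel shank 8 mm diameter, 34 mm long, then an orange round grip 16 mm diameter, 32 mm tall (z 34 to 66 mm). 50 g.
- pin_shoulder (a point): Centre of the underside of the pin's orange grip, 34 mm above its tip; rests on the plate when the pin is fully home.
- cup_red: Red parts cup; may be absent (None). Open box 40 (x) x 44 (y) x 56 mm (z), 3 mm walls, full of small parts, about 110 g, upright on the bench at the start. Origin under the box's centre, x towards its back, where a black T-shaped slider stands out. Hung in the rail, its axes agree with the rail's; play about 1.5 mm each way lets it tip forward up to 0.12 rad.
- foot_red (a point): Centre of the red cup's T-foot: cup x 30, y 0, z 36 mm. Foot 8 mm thick (x 26 to 34), 26 mm tall (z 23 to 49), 38 mm long in y with tapered ends; neck between box and foot 6 mm long, 8 mm tall, 22 mm wide.
- mark_red (a point): Point on the slot's axis at the red mark (12 mm wide red stripe over the rail's top and upper lip), rail y -130 mm. foot_red belongs here.
- cup_yellow: Yellow parts cup; may be absent (None). Open box 40 (x) x 44 (y) x 56 mm (z), 3 mm walls, full of small parts, about 110 g, upright on the bench at the start. Origin under the box's centre, x towards its back, where a black T-shaped slider stands out. Hung in the rail, its axes agree with the rail's; play about 1.5 mm each way lets it tip forward up to 0.12 rad.
- foot_yellow (a point): Centre of the yellow cup's T-foot: cup x 30, y 0, z 36 mm. Foot 8 mm thick (x 26 to 34), 26 mm tall (z 23 to 49), 38 mm long in y with tapered ends; neck between box and foot 6 mm long, 8 mm tall, 22 mm wide.
- mark_yellow (a point): Point on the slot's axis at the yellow mark (12 mm wide yellow stripe over the rail's top and upper lip), rail y -50 mm. foot_yellow belongs here.
- cup_blue: Blue parts cup; may be absent (None). Open box 40 (x) x 44 (y) x 56 mm (z), 3 mm walls, full of small parts, about 110 g, upright on the bench at the start. Origin under the box's centre, x towards its back, where a black T-shaped slider stands out. Hung in the rail, its axes agree with the rail's; play about 1.5 mm each way lets it tip forward up to 0.12 rad.
- foot_blue (a point): Centre of the blue cup's T-foot: cup x 30, y 0, z 36 mm. Foot 8 mm thick (x 26 to 34), 26 mm tall (z 23 to 49), 38 mm long in y with tapered ends; neck between box and foot 6 mm long, 8 mm tall, 22 mm wide.
- mark_blue (a point): Point on the slot's axis at the blue mark (12 mm wide blue stripe over the rail's top and upper lip), rail y +30 mm. foot_blue belongs here.
- cup_green: Green parts cup; may be absent (None). Open box 40 (x) x 44 (y) x 56 mm (z), 3 mm walls, full of small parts, about 110 g, upright on the bench at the start. Origin under the box's centre, x towards its back, where a black T-shaped slider stands out. Hung in the rail, its axes agree with the rail's; play about 1.5 mm each way lets it tip forward up to 0.12 rad.
- foot_green (a point): Centre of the green cup's T-foot: cup x 30, y 0, z 36 mm. Foot 8 mm thick (x 26 to 34), 26 mm tall (z 23 to 49), 38 mm long in y with tapered ends; neck between box and foot 6 mm long, 8 mm tall, 22 mm wide.
- mark_green (a point): Point on the slot's axis at the green mark (12 mm wide green stripe over the rail's top and upper lip), rail y +110 mm. foot_green belongs here.
- multimeter: Green multimeter, 85 x 165 x 40 mm, lying on the bench; not part of the job. Origin under it.
- knife: Yellow snap-off knife, 190 mm long, 24 mm high, lying on the bench; not part of the job. Origin under it.
- cutters: Side cutters with blue handles, 165 mm long, 16 mm high, lying on the bench; not part of the job. Origin under it.
- tape: Black tape dispenser, 60 x 150 x 100 mm, lying on the bench; not part of the job. Origin under it.

How it is judged:
On the way, in this order (a step that is already met when the one before it is completed fails the run):
1. every cup hangs in the rail at the mark of its own colour (distance between foot_red and mark_red below 0.01 m and angle between each of cup_red, cup_yellow, cup_blue, cup_green's own z axis and vertical below 0.2 rad and distance between foot_yellow and mark_yellow below 0.01 m and distance between foot_blue and mark_blue below 0.01 m and distance between foot_green and mark_green below 0.01 m), for 0.2 s.
2. the stop is swung shut over the rail's open end, its hole over the rail's hole (value of joint stop between -0.06 and 0.06 rad), for 0.2 s.
At the end, for the whole second after the job is handed in: Each cup present hangs with its T-foot within 10 mm of its own mark, tilted under 0.2 rad; the stop is within 0.06 rad of lined up; the pin is through stop and rail: shoulder within 4 mm of the stop's hole, tip within 5 mm of the rail hole's axis, tilt under 0.15 rad; all at rest (all of step 1 and all of step 2 and distance between pin_shoulder and stop_hole below 0.004 m and horizontal distance between pin and rail_hole below 0.005 m and angle between pin's own z axis and vertical below 0.15 rad and linear speed of each of cup_red, cup_yellow, cup_blue, cup_green, pin below 0.02 m/s); the robot touches nothing.
It fails at once if a cup is tipped by more than 0.7 rad, spilling its parts (angle between any of cup_red, cup_yellow, cup_blue, cup_green's own z axis and vertical above 0.7 rad).
It fails at once if the knife, cutters, multimeter or tape dispenser is moved by more than 30 mm (distance of any of multimeter, knife, cutters, tape from where it was at the start of the episode above 0.03 m).
Of cup_red, cup_yellow, cup_blue, cup_green only 3 to 4 are there at a start; the rules pass over those that are not, and their reading is None.
At some moment in a run one of cup_red, cup_yellow, cup_blue, cup_green may be knocked a few centimetres aside while the robot is not near it.
It also fails if it takes over 208 s, if anything falls off the work surface, if the arm or the gripper's body presses on something with over 40 N, if the wrist force passes 120 N, or if a joint passes its speed limit or range.

## Robot

A 7-joint arm with a two-finger parallel gripper is mounted at the origin on the work surface. World frame = base frame: x ahead of the robot, y to its left, z up, the work surface at z = 0. Lengths are in m, angles in rad, forces in N, time in s.
With the tool pointing down it reaches from about 0.35 to 0.9 m from the base axis. Payload 7.2 kg.
Tool frame: the origin (TCP) lies midway between the tips of the shut fingers; the grasp point (between the pads) lies 19 mm behind it (bot.grip_depth is the z of the grasp point in the tool frame, in m); z points along the fingers, y is the line along which they close (so a half turn about z gives the same grasp; the last joint's range is limited). The gripper opens to 88 mm and grips with 3 to 60 N. Pads are 20 mm wide; open, the fingers measure 115 mm over their backs; the gripper's body (75 mm by 178 mm) begins 61 mm behind the grasp point.
Start: joints at [-1.38, 0.411, -0.013, 1.596, 0.006, 1.134, -0.082], TCP at [0.16, 0.604, 0.223] pointing down, gripper open.
Joint ranges: [-2.95, 2.95], [-0.29, 1.99], [-1.47, 1.44], [0.14, 2.54], [-1.03, 4.17], [0.13, 1.85], [-2.86, 2.86]. Speed limits (rad/s): [2.39, 2.39, 3.01, 3.01, 3.14, 3.14, 3.14].

## Interface

Orientations are given as a unit quaternion [x, y, z, w].
In Python, from plant import bot gives the robot as it stands. The module is installed in compiled form; this text tells all that it offers.
- The arm moves only by the tool servo_tool, never from a script. Its argument "steps" is a list of rows, each an object with "fingers": the opening, from -1 (shut) to 1 (fully open); "travel": the shift along the tool's x, y, z in m, a list of three; "roll": the turn about the tool's z in degrees. A call has 1 to 12 rows; each row shifts and turns the commanded pose from where the row before left it, along the tool's axes as they then stand; what a row does not reach is not made up. A row lasts 1/8 s, in which the tool goes at most 62.5 mm and 10.7 degrees, less where a joint would pass 70% of its speed; a pose out of reach is approached as far as the arm can. A call is refused whole if a number of a shift passes 0.0625 or a number of a turn 10.7, either way. A call with a gripper value outside its range is refused whole. The fingers move at their own pace and stop on an object; "force" is the grip in N (left out, the last holds). Time passes only in rows, so rows that do not move let the fingers close. It gives the time, the measured TCP pose, the force, the opening and the grip force at its end, in the units of the state.
- bot.sense(): the state, without advancing time (a new reading comes with each control period).
- bot.camera(name): name is "side" or "top"; returns the picture (480x640x3 uint8, red, green, blue); there is no depth.
- bot.camera_info(name): a dict with "fov_y" (degrees; the focal length in pixels is half the picture's height over the tangent of half this angle, whatever the lens; pixels are square), "cx", "cy" (the principal point, pixels), "R" (3x3) and "t" (3): a world point X has camera coordinates R X + t. Camera axes: x right, y down, z forward; pixel columns grow to the right and rows downward; lengths in m; the calibration is good to about 2 mm. A picture is of the moment at which its call begins. camera_info takes no time and is no camera call.
- bot.hand_in(): hands the job in; it is judged then, once.
The state is a dict: "time_s": time; "joint_pos": joint angles; "qd": joint speeds; "tau": joint torques, N m; "tcp_pos": TCP position; "tool_rot": TCP orientation; "force": force on the tool from outside, world axes, zero at the start; "moment": the same for the moment, N m; "grip_width": finger opening in m; "grasp_force": force on a finger pad.
Only numpy, scipy, OpenCV 4.12 (cv2) and the standard library are available. Lean on these libraries where they do the work, as an engineer would, in place of code of your own. Each camera call takes 0.05 s, during which the arm holds its last target. There are 200 camera calls.

## Working session

There is one attempt and no reset: what is moved stays moved. The work goes in short steps, Python scripts to look and compute and a tool call to move; the robot and the scene stay as the last step left them, time stands still between calls to the robot, and variables do not carry over. Pictures are saved under pics/ and viewed, at most 15 in all, crops included, and the job is handed in when it is done.

Besides the shell and the picture viewer there is one more tool, called after ">>>" as name([rows], argument=value, ...), one row to a line, values as JSON. servo_tool: Moves the arm, as the interface text tells. Its arguments: {"type":"object","properties":{"steps":{"type":"array"},"force":{"type":"number"}},"required":["steps"]}

```bash
mkdir -p pics; python3 - <<'E'
from plant import bot
import cv2
for n in("top","side"):
    i=bot.camera_info(n);print(n,i)
    cv2.imwrite(f"pics/{n}0.png",bot.camera(n)[:,:,::-1])
s=bot.sense();print(s);print(bot.grip_depth)
E
```

```text
top {'fov_y': 51.92304717664289, 'cx': 319.4055872201343, 'cy': 234.95806206506538, 'R': array([[-0.02580087, -0.99966615,  0.00137885],
       [-0.9890148 ,  0.02532509, -0.14563089],
       [ 0.14554736, -0.00512111, -0.98933803]]), 't': array([0.02586903, 0.57449279, 1.26478999])}
side {'fov_y': 49.828460477049966, 'cx': 318.56530110331613, 'cy': 232.98861241603296, 'R': array([[ 0.72205377, -0.69170645,  0.01343652],
       [-0.33986761, -0.37156129, -0.86396309],
       [ 0.60260133,  0.61926116, -0.50337585]]), 't': array([-0.40183043,  0.29909283,  0.82168824])}
{'time_s': 0.1, 'joint_pos': array([-1.38017522,  0.41180398, -0.01273661,  1.59691568,  0.00558487,
        1.13429933, -0.08221474]), 'qd': array([-7.96038940e-04, -3.36593935e-03,  1.21973133e-03, -1.73763916e-03,
       -5.66689295e-04,  8.91260726e-05, -1.18989065e-03]), 'tau': array([ 2.81781489e-03, -5.89085948e+01,  6.43817838e-01, -2.91711009e+01,
       -5.37746132e-02,  1.44037243e-02,  6.28361431e-05]), 'tcp_pos': array([0.15986881, 0.60375841, 0.22192125]), 'tool_rot': array([ 1.29037034e-01,  9.91639531e-01, -6.93530819e-04, -5.27462600e-05]), 'force': array([-0.38783928,  0.50480042,  0.51508192]), 'moment': array([ 0.01840124, -0.00636433,  0.0602826 ]), 'grasp_force': 0.0, 'grip_width': 0.08790471332743514}
-0.0187
```

View pics/top0.png

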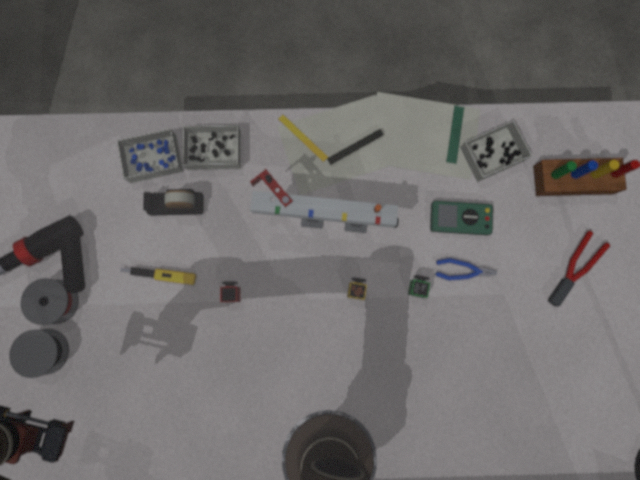

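View pics/side0.png

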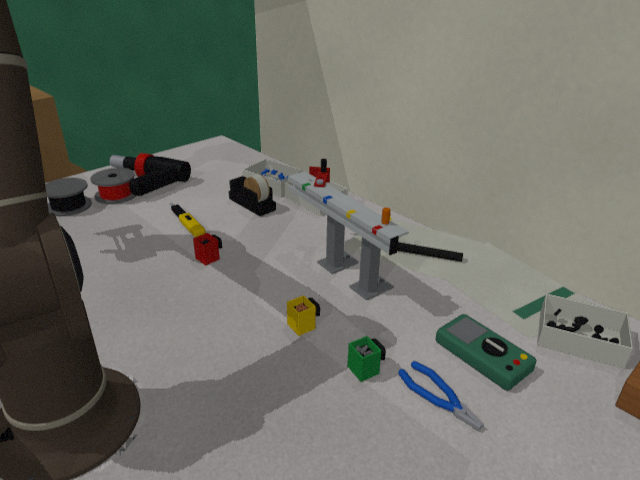

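The top view shows the rail at (252–398, 195–225), with its open end to the left and the stop at (270,185). The cups are red (230,292), yellow (357,289) and green (420,287); there is no blue cup. Next I'll look at enlarged crops.

```bash
python3 - <<'E'
import cv2,numpy as np
t=cv2.imread("pics/top0.png")
a=cv2.resize(t[160:240,240:410],None,fx=4.7,fy=4.7,interpolation=cv2.INTER_CUBIC)
cv2.imwrite("pics/rail_t.png",a[:,:800])
s=cv2.imread("pics/side0.png")
cv2.imwrite("pics/rail_s.png",cv2.resize(s[150:300,280:480],None,fx=4,fy=4,interpolation=cv2.INTER_CUBIC))
c=[cv2.resize(t[272:306,x:x+44],None,fx=6,fy=6,interpolation=cv2.INTER_CUBIC) for x in(208,336,398)]
cv2.imwrite("pics/cups_t.png",np.hstack(c))
E
```

```text
(no output)
```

View pics/rail_t.png

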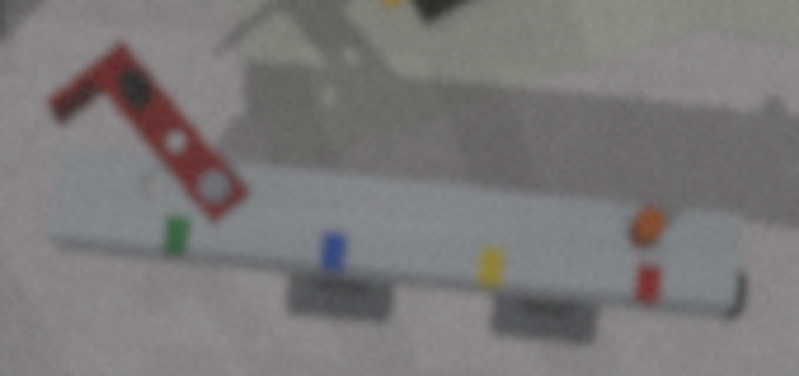

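View pics/rail_s.png

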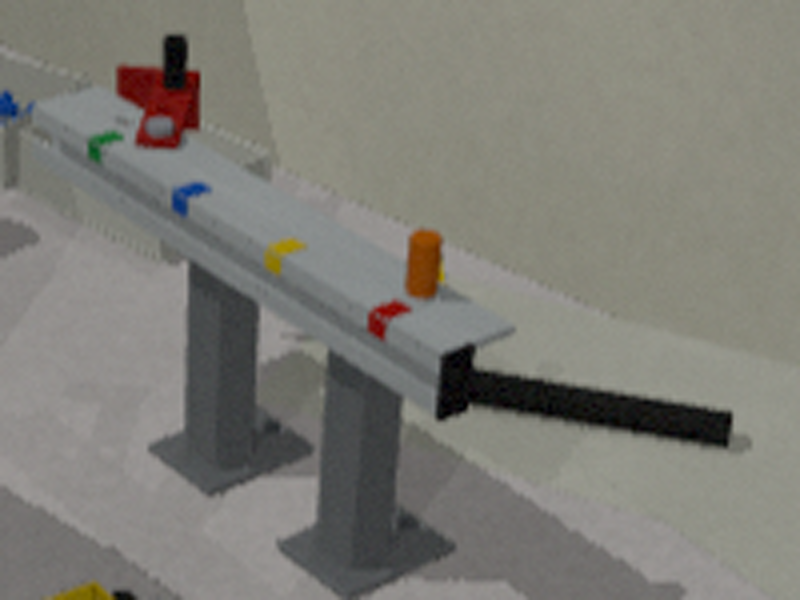

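View pics/cups_t.png

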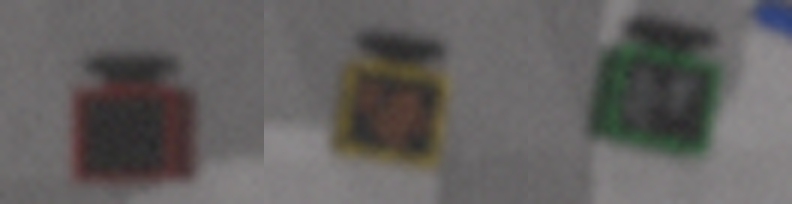

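```bash
cat > h.py <<'E'
from plant import bot
import cv2,numpy as np
CI={n:bot.camera_info(n) for n in("top","side")}
def shot(n): return bot.camera(n)[:,:,::-1].copy()
def f(n): return 240/np.tan(np.radians(CI[n]["fov_y"]/2))
def cen(n): return -CI[n]["R"].T@CI[n]["t"]
def ray(n,p):
    c=CI[n];return c["R"].T@np.array([(p[0]-c["cx"])/f(n),(p[1]-c["cy"])/f(n),1.])
def plane(n,p,z):
    d=ray(n,p);C=cen(n);return C+d*(z-C[2])/d[2]
def proj(n,X):
    c=CI[n];q=c["R"]@np.asarray(X,float)+c["t"];return np.array([c["cx"]+f(n)*q[0]/q[2],c["cy"]+f(n)*q[1]/q[2]])
def tri(pt,ps):
    A=[];b=[]
    for n,p in(("top",pt),("side",ps)):
        d=ray(n,p);d/=np.linalg.norm(d);M=np.eye(3)-np.outer(d,d);A.append(M);b.append(M@cen(n))
    return np.linalg.lstsq(np.vstack(A),np.hstack(b),rcond=None)[0]
HUE={"red":(174,6),"orange":(7,17),"yellow":(20,34),"green":(50,85),"blue":(105,125)}
def mask(img,col,s=110,v=25):
    h=cv2.cvtColor(cv2.GaussianBlur(img,(3,3),0),cv2.COLOR_BGR2HSV);a,b=HUE[col]
    H=h[...,0];m=((H>=a)|(H<=b)) if a>b else ((H>=a)&(H<=b))
    return (m&(h[...,1]>s)&(h[...,2]>v)).astype(np.uint8)
def blob(img,col,box,hull=False,s=110):
    x0,y0,x1,y1=box;m=np.zeros(img.shape[:2],np.uint8);m[y0:y1,x0:x1]=mask(img,col,s)[y0:y1,x0:x1]
    n,l,st,c=cv2.connectedComponentsWithStats(m)
    if n<2:return None
    k=1+np.argmax(st[1:,4]);cs,_=cv2.findContours((l==k).astype(np.uint8),0,2)
    ct=max(cs,key=len)
    if hull:
        h=cv2.convexHull(ct);M=cv2.moments(h);return np.array([M["m10"]/M["m00"],M["m01"]/M["m00"]]),cv2.minAreaRect(h),st[k,4]
    return c[k],st[k,4]
E
cat > m1.py <<'E'
from h import *
t=cv2.imread("pics/top0.png");s=cv2.imread("pics/side0.png")
print("C",cen("top"),cen("side"))
L={"red":-.13,"yellow":-.05,"blue":.03,"green":.11};P=[];Q=[]
B={"red":(370,213,386,228),"yellow":(338,210,353,224),"blue":(302,206,320,222),"green":(270,202,285,218)}
for k in L:
    c,n=blob(t,k,B[k],s=60);X=plane("top",c,.1825);P.append(X[:2]);Q.append((-.0009,L[k]));print(k,c,n,X)
def fit(Q,P):
    Q=np.array(Q);P=np.array(P);q=Q-Q.mean(0);p=P-P.mean(0)
    a=np.arctan2((q[:,0]*p[:,1]-q[:,1]*p[:,0]).sum(),(q*p).sum());R=np.array([[np.cos(a),-np.sin(a)],[np.sin(a),np.cos(a)]])
    o=P.mean(0)-R@Q.mean(0);return a,o,R,P-(Q@R.T+o)
a,o,R,r=fit(Q,P);print("rail yaw",a,o);print(r*1000)
for n,col,im,bx in(("top","orange",t,(365,195,390,216)),("side","orange",s,(375,200,400,228))):
    print(n,col,blob(im,col,bx,True))
g=R@[.024,-.125]+o
print("pin pred",g,[proj(n,[*g,.1985]) for n in CI])
for k,bt,bs in(("red",(215,275,245,305),(185,225,225,270)),("yellow",(340,270,370,305),(280,290,325,340)),("green",(400,270,436,302),(340,330,388,385))):
    T=blob(t,k,bt,True,70);S=blob(s,k,bs,True)
    print(k,plane("top",T[0],.028),tri(T[0],S[0]),T,S)
E
python3 m1.py
```

```text
C [0.38476248 0.01778845 1.33493307] [-0.10335528 -0.675657    0.67742239]
red [377.42424242 220.        ] 33 [ 0.58666178 -0.12680579  0.1825    ]
yellow [343.94594595 216.59459459] 37 [ 0.5969054  -0.04761359  0.1825    ]
blue [310.34146341 213.31707317] 41 [0.60686632 0.03203283 0.1825    ]
green [277.  209.5] 18 [0.61813723 0.11117783 0.1825    ]
rail yaw -0.13078602418944618 [0.60433913 0.00199504]
[[ 0.16871577 -0.02844422]
 [-0.02074539 -0.15302451]
 [-0.49290509  0.1766241 ]
 [ 0.3449347   0.00484463]]
top orange (array([377.44144144, 207.54054054]), ((377.5000305175781, 207.50003051757812), (4.0249223709106445, 5.813776969909668), 26.56505012512207), np.int32(25))
side orange (array([385.50829563, 215.46304676]), ((385.5, 215.5), (17.0, 7.0), 90.0), np.int32(125))
pin pred [ 0.61183248 -0.12506734] [array([377.02748157, 208.27420921]), array([384.42604147, 215.70984567])]
red [0.43164519 0.2426061  0.028     ] [0.42841982 0.24402101 0.03129178] (array([232.96105919, 291.76012461]), ((233.8438720703125, 291.1970520019531), (17.80355453491211, 8.901777267456055), 52.4314079284668), np.int32(57)) (array([206.05097728, 248.27469625]), ((206.50001525878906, 248.50001525878906), (30.8846492767334, 24.930980682373047), 82.87498474121094), np.int32(639))
yellow [ 0.42756441 -0.0833528   0.028     ] [ 0.42799958 -0.08370881  0.02784752] (array([356.64713805, 290.11313131]), ((356.5, 290.0), (16.0, 17.0), 90.0), np.int32(116)) (array([301.25172289, 314.8531012 ]), ((301.5, 315.5), (39.0, 29.0), 90.0), np.int32(884))
green [ 0.44316822 -0.23359988  0.028     ] [ 0.4439321  -0.23684531  0.01118958] (array([413.23529412, 282.70588235]), ((413.00006103515625, 283.00006103515625), (1.7888542413711548, 6.260990142822266), 26.56505012512207), np.int32(13)) (array([364.17825632, 357.92941528]), ((364.5, 358.5), (43.0, 33.0), 90.0), np.int32(1017))
```

```bash
cat >> h.py <<'E'
RY=-.1308;RO=np.array([.6043,.0020])
def rw(x,y,a=None): 
    c,s=np.cos(RY),np.sin(RY);return RO+[c*x-s*y,s*x+c*y]
def tool():
    s=bot.sense();q=s["tool_rot"];a=2*np.arctan2(q[1],q[0]) # tool x angle
    return s["tcp_pos"],a-np.pi   # psi: tool y=(-sin,cos)
def go(x,y,z,psi):
    p,ps=tool();ps=(ps+np.pi/2)%np.pi-np.pi/2
    d=np.array([x,y])-p[:2];tx=np.array([-np.cos(psi),-np.sin(psi)]);ty=np.array([-np.sin(psi),np.cos(psi)])
    print("t%.1f tcp %s psi %.4f -> roll %.2f deg, then travel mm x %.1f y %.1f z %.1f"%(bot.sense()["time_s"],p.round(4),ps,-np.degrees(psi-ps),d@tx*1e3,d@ty*1e3,(p[2]-z)*1e3))
E
python3 - <<'E'
from h import *
s=cv2.imread("pics/side0.png")
for k,bs in(("red",(185,225,225,270)),("yellow",(280,290,325,340)),("green",(340,330,388,385))):
    print(k,plane("side",blob(s,k,bs,True)[0],.028))
def ang(x0,a,b,z):
    A,B=[plane("top",(x0+p[0]/6,272+p[1]/6),z) for p in(a,b)];d=A-B;return np.arctan2(-d[0],d[1]),(A+B)/2
for k,x0,a,b,z in(("red",208,(85,66),(178,66),.049),("yellow",336,(96,42),(176,50),.049),("green",398,(99,25),(185,40),.049),
  ("redb",208,(75,180),(190,178),.045),("yelb",336,(71,152),(173,165),.056),("greb",398,(67,135),(180,153),.05)): print(k,ang(x0,a,b,z))
go(.432,.243,.15,0.0)
E
```

```text
red [0.42818087 0.25097824 0.028     ]
yellow [ 0.42833669 -0.08415193  0.028     ]
green [ 0.43013732 -0.2479268   0.028     ]
red (np.float64(-0.02573614569737586), array([0.45373215, 0.24689494, 0.049     ]))
yellow (np.float64(-0.1252481101000161), array([ 0.45375964, -0.08797412,  0.049     ]))
green (np.float64(-0.19893101925363252), array([ 0.45538085, -0.25224848,  0.049     ]))
redb (np.float64(-0.00854327218497418), array([0.40526085, 0.24714396, 0.045     ]))
yelb (np.float64(-0.15169938464294738), array([ 0.40542798, -0.07958976,  0.056     ]))
greb (np.float64(-0.1832756615213383), array([ 0.4075735 , -0.24136497,  0.05      ]))
t0.1 tcp [0.1599 0.6038 0.2219] psi -0.2588 -> roll -14.83 deg, then travel mm x -272.1 y -360.8 z 71.9
```

>>> servo_tool([
  {"fingers": 1, "travel": [0, 0, 0], "roll": -6.9},
  {"fingers": 1, "travel": [0, 0, 0], "roll": -6.9},
  {"fingers": 1, "travel": [-0.0275, -0.035, 0], "roll": 0},
  {"fingers": 1, "travel": [-0.0275, -0.035, 0], "roll": 0},
  {"fingers": 1, "travel": [-0.0275, -0.035, 0], "roll": 0},
  {"fingers": 1, "travel": [-0.0275, -0.035, 0], "roll": 0},
  {"fingers": 1, "travel": [-0.0275, -0.035, 0], "roll": 0},
  {"fingers": 1, "travel": [-0.0275, -0.035, 0], "roll": 0},
  {"fingers": 1, "travel": [-0.0275, -0.035, 0], "roll": 0},
  {"fingers": 1, "travel": [-0.0275, -0.035, 0], "roll": 0},
  {"fingers": 1, "travel": [-0.0275, -0.035, 0], "roll": 0},
  {"fingers": 1, "travel": [-0.0275, -0.035, 0], "roll": 0},
], force=15)

```text
time_s: 1.6
tcp_pos: [0.4292, 0.248, 0.2225]
tool_rot: [0.009, 1.0, -0.0, -0.0]
force: [0.2, 0.3, 0.5]
grip_width: 0.0879
grasp_force: 0.0
```

```bash
python3 -c "
from h import *
go(.429,.248,.022,-.017);print(tool())"
```

```text
t1.6 tcp [0.4292 0.248  0.2225] psi -0.0178 -> roll -0.05 deg, then travel mm x 0.2 y 0.0 z 200.5
(array([0.42920752, 0.24797633, 0.22249897]), np.float64(-0.017842260928950804))
```

>>> servo_tool([
  {"fingers": 1, "travel": [0, 0, 0.05], "roll": 0},
  {"fingers": 1, "travel": [0, 0, 0.05], "roll": 0},
  {"fingers": 1, "travel": [0, 0, 0.05], "roll": 0},
  {"fingers": 1, "travel": [0, 0, 0.05], "roll": 0},
  {"fingers": 1, "travel": [0, 0, 0], "roll": 0},
  {"fingers": -1, "travel": [0, 0, 0], "roll": 0},
  {"fingers": -1, "travel": [0, 0, 0], "roll": 0},
  {"fingers": -1, "travel": [0, 0, 0], "roll": 0},
  {"fingers": -1, "travel": [0, 0, 0], "roll": 0},
  {"fingers": -1, "travel": [0, 0, 0], "roll": 0},
  {"fingers": -1, "travel": [0, 0, -0.01], "roll": 0},
  {"fingers": -1, "travel": [0, 0, -0.05], "roll": 0},
])

```text
time_s: 3.1
tcp_pos: [0.4268, 0.2481, 0.0815]
tool_rot: [0.009, 1.0, -0.002, -0.002]
force: [-0.0, 0.9, -0.6]
grip_width: 0.0441
grasp_force: 14.9
```

```bash
python3 -c "
from h import *
# entry: foot at rail y .235, cup origin rail x -.030
p=rw(-.030,.235);go(*p,.151,RY)
for n in CI: cv2.imwrite('pics/g1%s.png'%n,shot(n))
s=cv2.imread('pics/g1side.png');print(proj('side',tool()[0]));x,y=proj('side',tool()[0]).astype(int)
t=cv2.imread('pics/g1top.png');u,v=proj('top',tool()[0]).astype(int)
A=cv2.resize(s[y-50:y+50,x-50:x+50],None,fx=4,fy=4);B=cv2.resize(t[v-50:v+50,u-50:u+50],None,fx=4,fy=4)
cv2.imwrite('pics/g1.png',np.hstack([A,B]))"
```

```text
t3.1 tcp [0.4268 0.2481 0.0815] psi -0.0178 -> roll 6.47 deg, then travel mm x -178.1 y 14.1 z -69.5
[204.71758438 226.24609908]
```

View pics/g1.png

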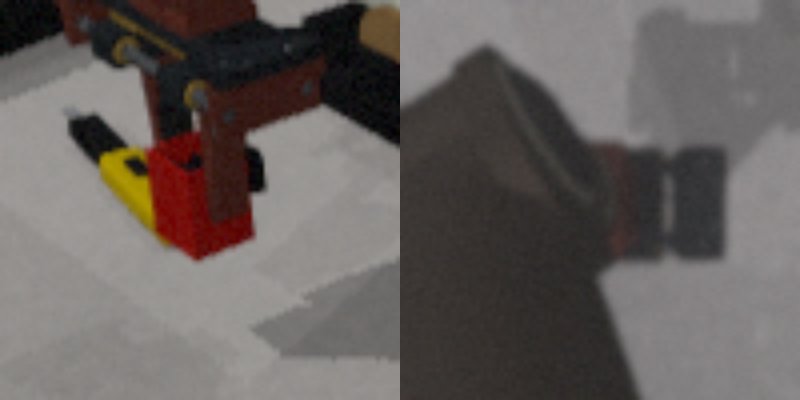

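>>> servo_tool([
  {"fingers": -1, "travel": [0, 0, -0.035], "roll": 3.2},
  {"fingers": -1, "travel": [0, 0, -0.035], "roll": 3.2},
  {"fingers": -1, "travel": [-0.03, 0.0023, 0], "roll": 0},
  {"fingers": -1, "travel": [-0.03, 0.0023, 0], "roll": 0},
  {"fingers": -1, "travel": [-0.03, 0.0023, 0], "roll": 0},
  {"fingers": -1, "travel": [-0.03, 0.0023, 0], "roll": 0},
  {"fingers": -1, "travel": [-0.03, 0.0023, 0], "roll": 0},
  {"fingers": -1, "travel": [-0.02, 0.0023, 0], "roll": 0},
  {"fingers": -1, "travel": [0, 0, 0], "roll": 0},
  {"fingers": -1, "travel": [0, 0, 0], "roll": 0},
  {"fingers": -1, "travel": [0, 0, 0], "roll": 0},
])

```text
time_s: 4.58
tcp_pos: [0.5981, 0.2413, 0.1527]
tool_rot: [0.064, 0.998, 0.0, -0.0]
force: [0.9, -0.3, -1.0]
grip_width: 0.044
grasp_force: 14.9
```

```bash
cat > m2.py <<'E'
from h import *
s=cv2.imread("pics/side0.png")
def P3(x,y,z): return [*rw(x,y),z]
def polyc(p):
    M=cv2.moments(np.array(p,np.float32)*16);return np.array([M["m10"],M["m01"]])/M["m00"]/16,M["m00"]
B={"red":(365,222,385,238),"yellow":(345,205,358,220),"blue":(320,193,335,206),"green":(300,180,312,192)}
for k,y in{"red":-.13,"yellow":-.05,"blue":.03,"green":.11}.items():
    a=polyc([proj("side",P3(*q)) for q in((-.0085,y-.006,.1825),(.0085,y-.006,.1825),(.0085,y+.006,.1825),(-.0085,y+.006,.1825))])
    b=polyc([proj("side",P3(*q)) for q in((-.0085,y-.006,.1825),(-.0085,y+.006,.1825),(-.0085,y+.006,.171),(-.0085,y-.006,.171))])
    p=(a[0]*abs(a[1])+b[0]*abs(b[1]))/(abs(a[1])+abs(b[1]))
    m=blob(s,k,B[k],s=80);print(k,"pred",p.round(2),"meas",m[0].round(2),m[1],"diff",(m[0]-p).round(2))
E
python3 m2.py; python3 - <<'E'
from h import *
p=rw(-.030,.235);go(*p,.151,RY)
for n in CI: cv2.imwrite('pics/g2%s.png'%n,shot(n))
X=tool()[0];C,r,a=blob(cv2.imread('pics/g2side.png'),"red",(150,90,400,260),True);print(C,r,a, "pred",proj("side",[X[0],X[1],X[2]+.0055]))
s=cv2.imread('pics/g2side.png');x,y=C.astype(int);t=cv2.imread('pics/g2top.png');u,v=proj('top',X).astype(int)
A=cv2.resize(s[y-50:y+50,x-50:x+50],None,fx=4,fy=4);B=cv2.resize(t[v-50:v+50,u-50:u+50],None,fx=4,fy=4)
print(x-50,y-50,u-50,v-50);cv2.imwrite('pics/g2.png',np.hstack([A,B]))
E
```

```text
red pred [374.81 229.04] meas [375.67 228.88] 57 diff [ 0.86 -0.17]
yellow pred [348.8  213.15] meas [349.58 213.15] 52 diff [0.78 0.  ]
blue pred [325.37 198.84] meas [326.16 198.7 ] 44 diff [ 0.79 -0.14]
green pred [304.16 185.88] meas [304.85 185.41] 27 diff [ 0.7  -0.48]
t4.6 tcp [0.5981 0.2413 0.1527] psi -0.1289 -> roll 0.11 deg, then travel mm x -7.4 y -1.5 z 1.7
[268.28741147 167.71704364] ((271.5, 170.0), (48.0, 41.0), 90.0) 985 pred [263.03757097 179.01950453]
218 117 174 171
```

View pics/g2.png

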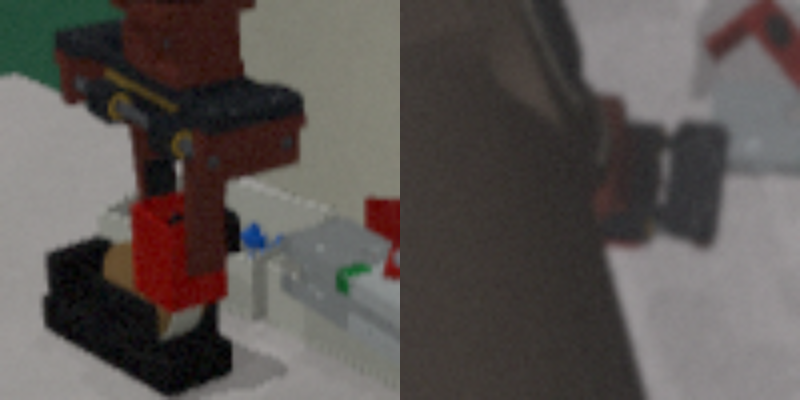

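The held red cup is clear of the tape dispenser, with the rail's open end to the right at crop (290,240). The foot is upright. Next I'll measure the cup's bottom corner relative to the rail.

```bash
cat >> h.py <<'E'
BIAS=np.array([.78,-.2])
def corner(img,col,box,s=110):
    x0,y0,x1,y1=box;m=np.zeros(img.shape[:2],np.uint8);m[y0:y1,x0:x1]=mask(img,col,s)[y0:y1,x0:x1]
    n,l,st,c=cv2.connectedComponentsWithStats(m);k=1+np.argmax(st[1:,4]);l=l==k
    us=np.where(l.any(0))[0];lo=np.array([np.where(l[:,u])[0].max() for u in us])+.5
    k=np.argmax(lo);pk=us[lo==lo.max()].mean()
    L=(us>us[0]+1)&(us<pk-1);Rr=(us>pk+1)&(us<us[-1]-1)
    a=np.polyfit(us[L],lo[L],1);b=np.polyfit(us[Rr],lo[Rr],1);u=(b[1]-a[1])/(a[0]-b[0])
    return np.array([u,np.polyval(a,u)]),(us[0],us[-1]),a[0],b[0]
def rl(p):
    d=np.asarray(p)[:2]-RO;c,s=np.cos(RY),np.sin(RY);return np.array([c*d[0]+s*d[1],-s*d[0]+c*d[1]])
def cupx(img,col,box,dz=.0225):
    X,psi=tool();z=X[2]-dz;c,ex,a,b=corner(img,col,box)
    A=plane("side",c-BIAS,z);B=plane("side",c,z)
    print("corner",c.round(2),"span",ex,"slopes",a.round(2),b.round(2))
    e=psi-RY;off=np.array([np.cos(e)*-.02+np.sin(e)*.022,np.sin(e)*-.02-np.cos(e)*.022])
    print("cup org rail mm: corr",(1e3*(rl(A)-off)).round(1),"raw",(1e3*(rl(B)-off)).round(1),"tcp",(1e3*rl(X)).round(1),"cup z mm",1e3*z)
E
python3 - <<'E'
from h import *
cupx(cv2.imread('pics/g2side.png'),"red",(240,155,290,200))
E
```

```text
corner [264.18 198.04] span (np.int64(251), np.int64(289)) slopes 0.64 -2.1
cup org rail mm: corr [-42.2 217.3] raw [-40.1 217.2] tcp [-37.1 236.5] cup z mm 130.374782870867
```

```bash
python3 - <<'E'
from h import *
i=cv2.imread('pics/g2side.png')
cupx(i,"red",(240,155,277,200))
X,psi=tool()
for q in((-.02,.022),(-.02,-.022),(.02,-.022)):
    c,s=np.cos(psi),np.sin(psi);print(q,proj("side",[X[0]+c*q[0]-s*q[1],X[1]+s*q[0]+c*q[1],X[2]-.0225]))
m=mask(i,"red")[180:199,245:280]
print("\n".join("".join(".#"[v] for v in r) for r in m))
E
```

```text
corner [259.96 195.33] span (np.int64(251), np.int64(276)) slopes 0.64 -0.28
cup org rail mm: corr [-42.9 235.6] raw [-40.8 235.4] tcp [-37.1 236.5] cup z mm 130.374782870867
(-0.02, 0.022) [251.86250678 188.32407971]
(-0.02, -0.022) [261.09489086 194.78283038]
(0.02, -0.022) [275.23154036 190.67066738]
......#######################......
......#######################......
......###################.###......
.......######################......
.......######################......
.......#######################.....
.......#######################.....
.......#######################.....
.......#######################.....
.......#######################.....
.........#####################.....
.........####################......
.........##################........
...........###############.........
..............#####................
...................................
...................................
...................................
...................................
```

>>> servo_tool([
  {"fingers": -1, "travel": [-0.0113, 0, 0.0014], "roll": 0.1},
  {"fingers": -1, "travel": [0, -0.019, 0], "roll": 0},
  {"fingers": -1, "travel": [0, -0.019, 0], "roll": 0},
  {"fingers": -1, "travel": [0, 0, 0], "roll": 0},
  {"fingers": -1, "travel": [0, 0, 0], "roll": 0},
])

```text
time_s: 5.3
tcp_pos: [0.6054, 0.202, 0.1515]
tool_rot: [0.066, 0.998, 0.0, 0.0]
force: [0.2, -0.4, -0.5]
grip_width: 0.0439
grasp_force: 14.9
```

```bash
cat > st.py <<'E'
from h import *
import sys
X,psi=tool();s=bot.sense();F=s["force"];print("rail xy",(1e3*rl(X)).round(2),"z",(1e3*X[2]).round(2),"dpsi deg",np.degrees(psi-RY).round(2),"F rail",(rl(F[:2]+RO)).round(1),F[2].round(1),"t",s["time_s"])
E
python3 st.py; python3 - <<'E'
from h import *
i=shot("side");cv2.imwrite('pics/g3side.png',i)
C,r,a=blob(i,"red",(240,140,300,210),True);print(C,r)
cv2.imwrite('pics/g3.png',cv2.resize(i[120:220,230:350],None,fx=6,fy=6,interpolation=cv2.INTER_CUBIC))
E
```

```text
rail xy [-25.03 198.39] z 151.46 dpsi deg -0.05 F rail [ 0.3 -0.3] -0.5 t 5.3
[278.91977359 173.16537468] ((281.0, 176.0), (48.0, 36.0), 90.0)
```

View pics/g3.png

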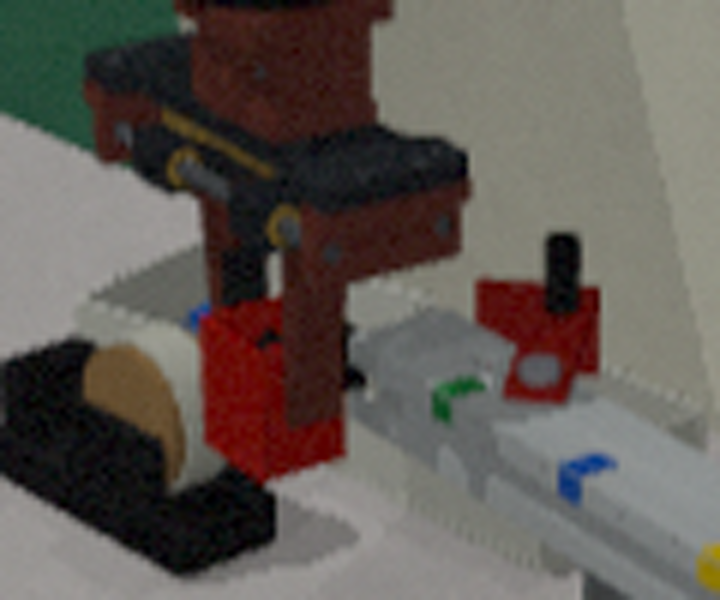

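The foot (crop 345,360) is level with the slot opening at the rail end, so I'll feed it in slowly while watching the force.

>>> servo_tool([
  {"fingers": -1, "travel": [0, -0.003, 0], "roll": 0},
  {"fingers": -1, "travel": [0, -0.003, 0], "roll": 0},
  {"fingers": -1, "travel": [0, -0.003, 0], "roll": 0},
  {"fingers": -1, "travel": [0, 0, 0], "roll": 0},
])

```text
time_s: 5.85
tcp_pos: [0.604, 0.1926, 0.1513]
tool_rot: [0.066, 0.998, -0.0, -0.0]
force: [-0.1, -0.2, -0.2]
grip_width: 0.0438
grasp_force: 14.9
```

```bash
python3 st.py
```

```text
rail xy [-25.11 188.94] z 151.25 dpsi deg -0.06 F rail [-0.  -0.2] -0.2 t 5.85
```

No contact force so far, so I'll keep going.

>>> servo_tool([
  {"fingers": -1, "travel": [0, -0.005, 0], "roll": 0},
  {"fingers": -1, "travel": [0, -0.005, 0], "roll": 0},
  {"fingers": -1, "travel": [0, -0.005, 0], "roll": 0},
  {"fingers": -1, "travel": [0, -0.005, 0], "roll": 0},
  {"fingers": -1, "travel": [0, 0, 0], "roll": 0},
])

```text
time_s: 6.48
tcp_pos: [0.6015, 0.1724, 0.1513]
tool_rot: [0.066, 0.998, -0.0, 0.0]
force: [-0.2, -0.8, 0.3]
grip_width: 0.0441
grasp_force: 14.9
```

```bash
python3 st.py
```

```text
rail xy [-25.05 168.61] z 151.31 dpsi deg -0.08 F rail [-0.1 -0.8] 0.3 t 6.475
```

>>> servo_tool([
  {"fingers": -1, "travel": [0, -0.01, 0], "roll": 0},
  {"fingers": -1, "travel": [0, -0.015, 0], "roll": 0},
  {"fingers": -1, "travel": [0, -0.015, 0], "roll": 0},
  {"fingers": -1, "travel": [0, -0.015, 0], "roll": 0},
  {"fingers": -1, "travel": [0, -0.015, 0], "roll": 0},
  {"fingers": -1, "travel": [0, -0.015, 0], "roll": 0},
  {"fingers": -1, "travel": [0, -0.015, 0], "roll": 0},
  {"fingers": -1, "travel": [0, 0, 0], "roll": 0},
])

```text
time_s: 7.48
tcp_pos: [0.5883, 0.0722, 0.1513]
tool_rot: [0.067, 0.998, -0.0, 0.0]
force: [1.1, -0.1, -1.4]
grip_width: 0.0437
grasp_force: 14.9
```

```bash
python3 st.py
```

```text
rail xy [-25.04  67.55] z 151.35 dpsi deg -0.16 F rail [1.1 0.1] -1.4 t 7.475
```

>>> servo_tool([
  {"fingers": -1, "travel": [0, -0.018, 0], "roll": 0},
  {"fingers": -1, "travel": [0, -0.018, 0], "roll": 0},
  {"fingers": -1, "travel": [0, -0.018, 0], "roll": 0},
  {"fingers": -1, "travel": [0, -0.018, 0], "roll": 0},
  {"fingers": -1, "travel": [0, -0.018, 0], "roll": 0},
  {"fingers": -1, "travel": [0, -0.018, 0], "roll": 0},
  {"fingers": -1, "travel": [0, -0.018, 0], "roll": 0},
  {"fingers": -1, "travel": [0, -0.018, 0], "roll": 0},
  {"fingers": -1, "travel": [0, -0.018, 0], "roll": 0},
  {"fingers": -1, "travel": [0, -0.018, 0], "roll": 0},
  {"fingers": -1, "travel": [0, -0.017, 0], "roll": 0},
  {"fingers": -1, "travel": [0, 0, 0], "roll": 0},
])

```text
time_s: 8.98
tcp_pos: [0.5622, -0.1232, 0.1513]
tool_rot: [0.067, 0.998, -0.0, 0.0]
force: [0.3, 0.4, -1.2]
grip_width: 0.0439
grasp_force: 14.9
```

```bash
python3 st.py;python3 - <<'E'
from h import *
i=shot("side");cv2.imwrite('pics/g4side.png',i)
cv2.imwrite('pics/g4.png',cv2.resize(i[150:300,270:470],None,fx=4,fy=4,interpolation=cv2.INTER_CUBIC))
E
```

```text
rail xy [ -25.43 -129.65] z 151.3 dpsi deg -0.18 F rail [0.3 0.4] -1.2 t 8.975
```

View pics/g4.png

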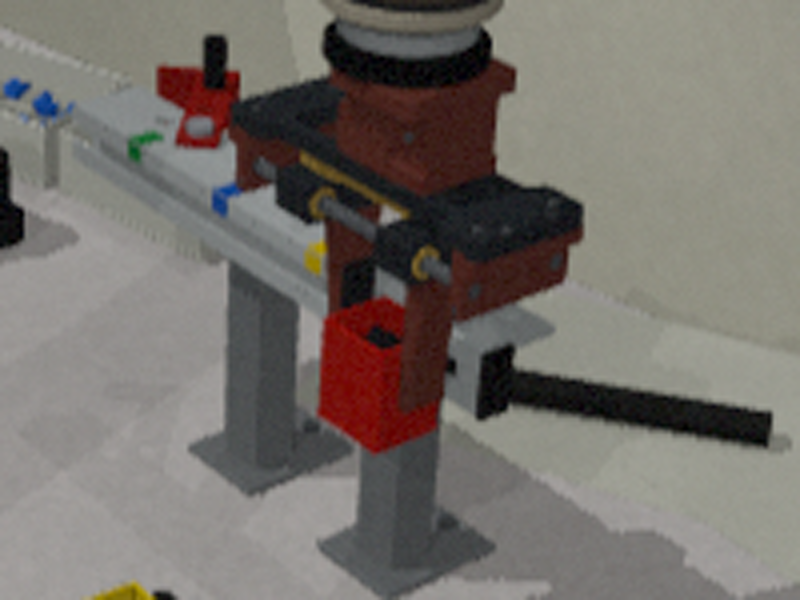

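Red is in the slot with the foot behind the lips and the cup upright. I'll release it, rise and move over yellow.

>>> servo_tool([
  {"fingers": 1, "travel": [0, 0, 0], "roll": 0},
  {"fingers": 1, "travel": [0, 0, 0], "roll": 0},
  {"fingers": 1, "travel": [0, 0, 0], "roll": 0},
  {"fingers": 1, "travel": [0, 0, 0], "roll": 0},
  {"fingers": 1, "travel": [0, 0, -0.05], "roll": 0},
  {"fingers": 1, "travel": [0, 0, -0.05], "roll": 0},
  {"fingers": 1, "travel": [0.035, 0.005, 0], "roll": 0},
  {"fingers": 1, "travel": [0.035, 0.005, 0], "roll": 0},
  {"fingers": 1, "travel": [0.035, 0.005, 0], "roll": 0},
  {"fingers": 1, "travel": [0.035, 0.005, 0], "roll": 0},
  {"fingers": 1, "travel": [0, 0, 0], "roll": 0},
])

```text
time_s: 10.4
tcp_pos: [0.4247, -0.0826, 0.2516]
tool_rot: [0.065, 0.998, 0.0, 0.0]
force: [0.4, -0.2, 1.0]
grip_width: 0.088
grasp_force: 0.0
```

```bash
cat > look.py <<'E'
from h import *
import sys
tag=sys.argv[1];s=shot("side");t=shot("top");cv2.imwrite(f"pics/{tag}s.png",s);cv2.imwrite(f"pics/{tag}t.png",t)
for k,bs in(("yellow",(230,270,380,380)),("green",(320,310,440,420))):
    if k in sys.argv[2:]:
        S=blob(s,k,bs,True);print(k,S[0],S[1],plane("side",S[0],.028),plane("side",S[0]-BIAS,.028))
S=blob(s,"red",(330,200,400,275),True);print("red hung",S[0],S[1],"pred",proj("side",[*rw(-.03,-.13),.157])+BIAS)
E
python3 look.py l1 yellow green; python3 -c "
from h import *
go(.4265,-.084,.022,-.138)"
```

```text
yellow [301.33133841 314.83242655] ((301.5, 315.5), (39.0, 29.0), 90.0) [ 0.42849366 -0.08421107  0.028     ] [ 0.42696183 -0.08362618  0.028     ]
green [364.24471618 357.98097826] ((364.5, 358.5), (43.0, 33.0), 90.0) [ 0.43012777 -0.24809271  0.028     ] [ 0.42874692 -0.24748409  0.028     ]
red hung [365.16052376 243.01034594] ((365.0, 244.5), (39.0, 32.0), 90.0) pred [364.68050729 242.90783886]
t10.5 tcp [ 0.427  -0.0831  0.2518] psi -0.1311 -> roll 0.40 deg, then travel mm x 0.4 y -0.9 z 229.8
```

>>> servo_tool([
  {"fingers": 1, "travel": [0.0005, -0.001, 0.05], "roll": 0.4},
  {"fingers": 1, "travel": [0, 0, 0.05], "roll": 0},
  {"fingers": 1, "travel": [0, 0, 0.05], "roll": 0},
  {"fingers": 1, "travel": [0, 0, 0.05], "roll": 0},
  {"fingers": 1, "travel": [0, 0, 0.0293], "roll": 0},
  {"fingers": 1, "travel": [0, 0, 0], "roll": 0},
  {"fingers": -1, "travel": [0, 0, 0], "roll": 0},
  {"fingers": -1, "travel": [0, 0, 0], "roll": 0},
  {"fingers": -1, "travel": [0, 0, 0], "roll": 0},
  {"fingers": -1, "travel": [0, 0, 0], "roll": 0},
  {"fingers": -1, "travel": [0, 0, 0], "roll": 0},
])

```text
time_s: 11.88
tcp_pos: [0.426, -0.084, 0.0223]
tool_rot: [0.069, 0.998, 0.0, 0.0]
force: [-0.4, 0.3, 5.1]
grip_width: 0.0448
grasp_force: 14.7
```

```bash
python3 -c "
from h import *
go(*rw(-.03,.235),.151,RY)"
```

```text
t11.9 tcp [ 0.426  -0.084   0.0223] psi -0.1382 -> roll -0.43 deg, then travel mm x -135.6 y 343.5 z -128.7
```

>>> servo_tool([
  {"fingers": -1, "travel": [0, 0, -0.0285], "roll": -0.4},
  {"fingers": -1, "travel": [0, 0, -0.05], "roll": 0},
  {"fingers": -1, "travel": [0, 0, -0.05], "roll": 0},
  {"fingers": -1, "travel": [0, 0.0429, 0], "roll": 0},
  {"fingers": -1, "travel": [0, 0.0429, 0], "roll": 0},
  {"fingers": -1, "travel": [0, 0.0429, 0], "roll": 0},
  {"fingers": -1, "travel": [0, 0.0429, 0], "roll": 0},
  {"fingers": -1, "travel": [0, 0.0429, 0], "roll": 0},
  {"fingers": -1, "travel": [0, 0.0429, 0], "roll": 0},
  {"fingers": -1, "travel": [0, 0.0429, 0], "roll": 0},
  {"fingers": -1, "travel": [0, 0.0429, 0], "roll": 0},
])

```text
time_s: 13.25
tcp_pos: [0.4705, 0.2574, 0.1502]
tool_rot: [0.066, 0.998, -0.0, -0.0]
force: [0.6, 0.4, -0.7]
grip_width: 0.0443
grasp_force: 14.8
```

>>> servo_tool([
  {"fingers": -1, "travel": [-0.043, 0, 0], "roll": 0},
  {"fingers": -1, "travel": [-0.043, 0, 0], "roll": 0},
  {"fingers": -1, "travel": [-0.042, 0, 0], "roll": 0},
  {"fingers": -1, "travel": [0, 0, 0], "roll": 0},
  {"fingers": -1, "travel": [0, 0, 0], "roll": 0},
  {"fingers": -1, "travel": [0, 0, 0], "roll": 0},
])

```text
time_s: 14.0
tcp_pos: [0.5963, 0.24, 0.1504]
tool_rot: [0.065, 0.998, 0.0, -0.0]
force: [0.1, 0.3, -1.4]
grip_width: 0.0443
grasp_force: 14.8
```

```bash
python3 st.py; cat > ent.py <<'E'
from h import *
import sys
col,tag=sys.argv[1:3];i=shot("side");cv2.imwrite(f"pics/{tag}.png",i)
X,psi=tool();c,s=np.cos(psi),np.sin(psi)
P=[proj("side",[X[0]+c*a-s*b,X[1]+s*a+c*b,X[2]-.0225+h]) for a,b,h in((-.02,.022,0),(-.02,-.022,0),(.02,-.022,0))]
P=[p+BIAS for p in P];x0,x1=int(P[0][0])-8,int(P[2][0])+6;y0=int(P[1][1])-40;y1=y0+50
print("pred L,mid,R corners if cup centred on tcp",np.round(P,2).tolist())
cupx(i,col,(x0,y0,x1,y1))
m=mask(i,col)[y0+20:y1,x0:x1];print(x0,y0+20);print("\n".join("".join(".#"[v] for v in r) for r in m))
E
python3 ent.py yellow e2
```

```text
rail xy [-38.99 234.96] z 150.41 dpsi deg 0.04 F rail [0.1 0.3] -1.4 t 14.0
pred L,mid,R corners if cup centred on tcp [[252.4, 189.34], [261.61, 195.84], [275.77, 191.71]]
corner [260.12 195.74] span (np.int64(251), np.int64(275)) slopes 0.63 -0.17
cup org rail mm: corr [-41.4 237.5] raw [-39.4 237.3] tcp [-38.8 235. ] cup z mm 128.1213556539838
244 175
........############..........##.....
........############..........##.....
........############..........##.....
.......#############..........##.....
.......#############..........##.....
........############..........##.....
........#############.........##.....
.......#############..........#......
.......#############..........#......
........#############.........#......
........#############........##......
........#############.....######.....
........########################.....
........########################.....
........########################.....
.........#######################.....
.........#######################.....
...........####################......
............#################........
..............##############.........
...............#####.....#...........
................#....................
.....................................
.....................................
.....................................
.....................................
.....................................
.....................................
.....................................
.....................................
```

>>> servo_tool([
  {"fingers": -1, "travel": [-0.0117, 0, -0.0008], "roll": 0},
  {"fingers": -1, "travel": [0, -0.018, 0], "roll": 0},
  {"fingers": -1, "travel": [0, -0.018, 0], "roll": 0},
  {"fingers": -1, "travel": [0, 0, 0], "roll": 0},
  {"fingers": -1, "travel": [0, -0.004, 0], "roll": 0},
  {"fingers": -1, "travel": [0, -0.004, 0], "roll": 0},
  {"fingers": -1, "travel": [0, -0.004, 0], "roll": 0},
  {"fingers": -1, "travel": [0, 0, 0], "roll": 0},
])

```text
time_s: 15.05
tcp_pos: [0.6024, 0.1984, 0.1517]
tool_rot: [0.062, 0.998, 0.005, 0.001]
force: [1.8, 18.2, -3.9]
grip_width: 0.0446
grasp_force: 15.1
```

```bash
python3 st.py
```

```text
rail xy [-27.49 194.5 ] z 151.72 dpsi deg 0.35 F rail [-0.6 18.3] -3.9 t 15.05
```

>>> servo_tool([
  {"fingers": -1, "travel": [0, 0.012, 0], "roll": 0},
  {"fingers": -1, "travel": [0, 0, 0], "roll": 0},
  {"fingers": -1, "travel": [0, 0, 0], "roll": 0},
  {"fingers": -1, "travel": [0, 0, 0], "roll": 0},
])

```text
time_s: 15.55
tcp_pos: [0.6046, 0.2011, 0.1512]
tool_rot: [0.066, 0.998, -0.0, 0.0]
force: [0.0, -0.2, -1.4]
grip_width: 0.0441
grasp_force: 14.7
```

```bash
python3 st.py; python3 ent.py yellow e3; python3 - <<'E'
import cv2,numpy as np
a=cv2.imread('pics/g3side.png')[130:215,240:320];b=cv2.imread('pics/e3.png')[130:215,240:320]
cv2.imwrite('pics/cmp.png',cv2.resize(np.hstack([a,b]),None,fx=5,fy=5,interpolation=cv2.INTER_CUBIC))
E
```

```text
rail xy [-25.66 197.41] z 151.24 dpsi deg -0.11 F rail [ 0.1 -0.2] -1.4 t 15.55
pred L,mid,R corners if cup centred on tcp [[264.87, 193.25], [274.5, 199.96], [288.69, 195.72]]
corner [274.89 199.41] span (np.int64(265), np.int64(289)) slopes 0.55 -0.3
cup org rail mm: corr [-23.4 199.5] raw [-21.3 199.4] tcp [-25.7 197.6] cup z mm 128.7247612227263
256 179
.........#############.........#......
.........#############.........#......
.........#############.........##.....
.........############..........###....
.........#############.........###....
.........#############.........##.....
.........#############.........##.....
.........#############.........#......
.........#############.........#......
.........#############.........#......
..........############........###.....
..........############.....######.....
..........#######################.....
..........########################....
..........########################....
...........#######################....
............#####################.....
.............##################.......
..............#############...........
.................#######..............
....................#.................
......................................
......................................
......................................
......................................
......................................
......................................
......................................
......................................
......................................
```

View pics/cmp.png

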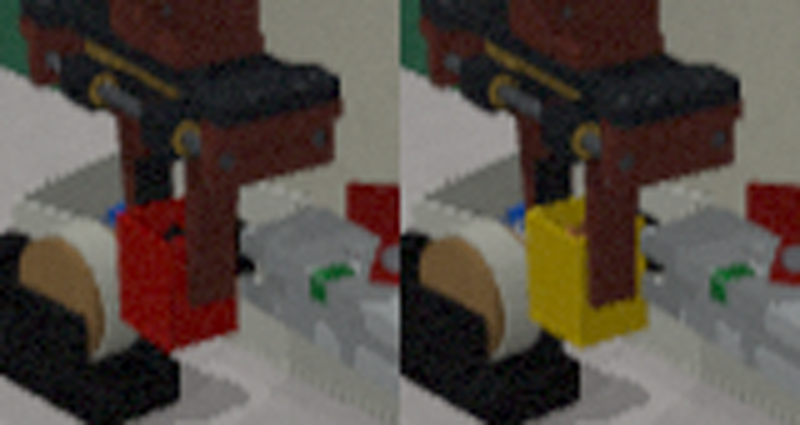

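```bash
cat > edge.py <<'E'
from h import *
def edges(i,col,box):
    x0,y0,x1,y1=box;h=mask(i,col)[y0:y1,x0:x1]
    w=[np.where(r)[0] for r in h];L=[x0+a[0]-.5 for a in w if len(a)];R=[x0+a[-1]+.5 for a in w if len(a)];return np.mean(L).round(2),np.mean(R).round(2)
if __name__=="__main__":
    # rows in the bottom 40..80% of the front-right face
    g=cv2.imread("pics/g3side.png");e=cv2.imread("pics/e3.png")
    print("red",edges(g,"red",(258,182,292,192)),corner(g,"red",(255,160,291,205)))
    print("yel",edges(e,"yellow",(258,182,292,192)),corner(e,"yellow",(255,160,294,205)))
    for x,y in((-25.03,198.4),(-25.66,197.41)):
        print([proj("side",[*rw(x/1e3+a,y/1e3+b),.1288]).round(2)+BIAS for a,b in((-.02,.022),(-.02,-.022),(.02,-.022))])
E
python3 edge.py
```

```text
red (np.float64(263.5), np.float64(286.7)) (array([273.91335372, 203.76325907]), (np.int64(263), np.int64(290)), np.float64(1.0285714285714325), np.float64(-1.3071428571428503))
yel (np.float64(264.8), np.float64(288.4)) (array([274.89236641, 199.40534351]), (np.int64(265), np.int64(289)), np.float64(0.5476190476190438), np.float64(-0.30303030303030015))
[array([264.92, 193.04]), array([274.58, 199.73]), array([288.74, 195.48])]
[array([264.91, 193.25]), array([274.57, 199.96]), array([288.74, 195.7 ])]
```

>>> servo_tool([
  {"fingers": -1, "travel": [0.0035, 0, 0], "roll": -0.1},
  {"fingers": -1, "travel": [0, 0, 0], "roll": 0},
  {"fingers": -1, "travel": [0, -0.004, 0], "roll": 0},
  {"fingers": -1, "travel": [0, -0.004, 0], "roll": 0},
  {"fingers": -1, "travel": [0, -0.003, 0], "roll": 0},
  {"fingers": -1, "travel": [0, 0, 0], "roll": 0},
])

```text
time_s: 16.35
tcp_pos: [0.5998, 0.1984, 0.1517]
tool_rot: [0.062, 0.998, 0.004, 0.001]
force: [2.5, 15.0, -4.9]
grip_width: 0.0446
grasp_force: 15.1
```

```bash
python3 st.py
```

```text
rail xy [-30.07 194.16] z 151.7 dpsi deg 0.37 F rail [ 0.5 15.2] -4.9 t 16.35
```

>>> servo_tool([
  {"fingers": -1, "travel": [0, 0.011, 0], "roll": 0},
  {"fingers": -1, "travel": [0, 0, 0], "roll": 0},
  {"fingers": -1, "travel": [0, 0, 0], "roll": 0},
  {"fingers": -1, "travel": [0, 0, 0], "roll": 0},
])

```text
time_s: 16.85
tcp_pos: [0.6011, 0.2017, 0.1513]
tool_rot: [0.065, 0.998, -0.0, 0.0]
force: [0.2, -0.5, -0.7]
grip_width: 0.0449
grasp_force: 14.7
```

```bash
python3 st.py; python3 - <<'E'
from edge import *
i=shot("side");cv2.imwrite("pics/e4.png",i)
g=cv2.imread("pics/g3side.png")
X=tool()[0];r=rl(X)
for n,im,col,xy,z in(("red",g,"red",(-.02503,.1984),.12896),("yel",i,"yellow",r,X[2]-.0223)):
    P=[proj("side",[*rw(xy[0]+a,xy[1]+b),z+h])+BIAS for a,b,h in((-.02,.022,0),(-.02,-.022,0),(.02,-.022,0),(-.02,.022,.056),(-.02,-.022,.056))]
    print(n,edges(im,col,(255,182,292,192)),corner(im,col,(250,170,288,205)),np.round(P,2).tolist())
    m=mask(im,col)[150:205,255:292];print("\n".join("%d "%(150+j)+"".join(".#"[v] for v in q) for j,q in enumerate(m) if j<22 or j>38))
E
```

```text
rail xy [-29.21 197.57] z 151.25 dpsi deg 0.0 F rail [ 0.2 -0.5] -0.7 t 16.85
red (np.float64(263.5), np.float64(286.7)) (array([270.67661095, 200.43403793]), (np.int64(263), np.int64(287)), np.float64(1.0285714285714325), np.float64(-0.30419580419579784)) [[264.92, 192.98], [274.57, 199.67], [288.74, 195.42], [263.98, 171.63], [273.84, 177.93]]
150 .....................................
151 .....................................
152 .....................................
153 .........#...........................
154 .........###..............#.........#
155 ..........###.............##...#.####
156 ..........###.............###########
157 ..........###............############
158 ..........###.............###########
159 ..........####............###########
160 ..........#####...........####..#####
161 ..........####...........####...#####
162 ..........##............#####...#####
163 ..........##...........######...#####
164 ..........##...........##############
165 ..........##...........#############.
166 ..........##...........##########....
167 ..........##............########..
[... 2007 characters left out ...]
..##########................
189 .........############.........###....
190 .........#############......#####....
191 .........#############...########....
192 .........########################....
193 .........########################....
194 ..........#######################....
195 ...........######################....
196 ............###################......
197 .............###############.........
198 ..............###########............
199 .................#####...............
200 .....................................
201 .....................................
202 .....................................
203 .....................................
204 .....................................
```

>>> servo_tool([
  {"fingers": -1, "travel": [0.002, 0, 0], "roll": 0},
  {"fingers": -1, "travel": [0, 0, 0], "roll": 0},
  {"fingers": -1, "travel": [0, -0.004, 0], "roll": 0},
  {"fingers": -1, "travel": [0, -0.003, 0], "roll": 0},
  {"fingers": -1, "travel": [0, -0.002, 0], "roll": 0},
  {"fingers": -1, "travel": [0, 0, 0], "roll": 0},
])

```text
time_s: 17.65
tcp_pos: [0.5976, 0.1936, 0.1512]
tool_rot: [0.065, 0.998, -0.0, -0.0]
force: [-0.4, -0.9, -0.2]
grip_width: 0.0444
grasp_force: 14.6
```

```bash
python3 st.py
```

```text
rail xy [-31.63 189.06] z 151.15 dpsi deg 0.04 F rail [-0.2 -1. ] -0.2 t 17.65
```

Free this time, and past the point where it was blocked. I'll slide on.

>>> servo_tool([
  {"fingers": -1, "travel": [0, -0.005, 0], "roll": 0},
  {"fingers": -1, "travel": [0, -0.005, 0], "roll": 0},
  {"fingers": -1, "travel": [0, -0.005, 0], "roll": 0},
  {"fingers": -1, "travel": [0, -0.005, 0], "roll": 0},
  {"fingers": -1, "travel": [0, -0.01, 0], "roll": 0},
  {"fingers": -1, "travel": [0, -0.01, 0], "roll": 0},
  {"fingers": -1, "travel": [0, 0, 0], "roll": 0},
])

```text
time_s: 18.52
tcp_pos: [0.5923, 0.1524, 0.1512]
tool_rot: [0.066, 0.998, -0.001, -0.0]
force: [-3.5, -1.9, -1.6]
grip_width: 0.0444
grasp_force: 14.6
```

```bash
python3 st.py
```

```text
rail xy [-31.48 147.55] z 151.17 dpsi deg -0.05 F rail [-3.2 -2.3] -1.6 t 18.525
```

>>> servo_tool([
  {"fingers": -1, "travel": [0.0007, -0.017, 0], "roll": 0},
  {"fingers": -1, "travel": [0, -0.018, 0], "roll": 0},
  {"fingers": -1, "travel": [0, -0.018, 0], "roll": 0},
  {"fingers": -1, "travel": [0, -0.018, 0], "roll": 0},
  {"fingers": -1, "travel": [0, -0.018, 0], "roll": 0},
  {"fingers": -1, "travel": [0, -0.018, 0], "roll": 0},
  {"fingers": -1, "travel": [0, -0.018, 0], "roll": 0},
  {"fingers": -1, "travel": [0, -0.018, 0], "roll": 0},
  {"fingers": -1, "travel": [0, -0.018, 0], "roll": 0},
  {"fingers": -1, "travel": [0, -0.018, 0], "roll": 0},
  {"fingers": -1, "travel": [0, -0.018, 0], "roll": 0},
  {"fingers": -1, "travel": [0, 0, 0], "roll": 0},
])

```text
time_s: 20.02
tcp_pos: [0.5663, -0.043, 0.1513]
tool_rot: [0.066, 0.998, -0.0, 0.0]
force: [0.4, 0.3, -1.7]
grip_width: 0.0447
grasp_force: 14.7
```

```bash
python3 st.py
```

```text
rail xy [-31.82 -49.57] z 151.31 dpsi deg -0.09 F rail [0.3 0.4] -1.7 t 20.025
```

>>> servo_tool([
  {"fingers": 0.3, "travel": [0, 0, 0], "roll": 0},
  {"fingers": 0.3, "travel": [0, 0, 0], "roll": 0},
  {"fingers": 0.3, "travel": [0, 0, 0], "roll": 0},
  {"fingers": 0.3, "travel": [0, 0, -0.04], "roll": 0},
  {"fingers": 0.3, "travel": [0, 0, -0.06], "roll": 0},
  {"fingers": 1, "travel": [0, 0, 0], "roll": 3.3},
  {"fingers": 1, "travel": [0.0196, -0.0452, 0], "roll": 0},
  {"fingers": 1, "travel": [0.0196, -0.0452, 0], "roll": 0},
  {"fingers": 1, "travel": [0.0196, -0.0452, 0], "roll": 0},
  {"fingers": 1, "travel": [0.0196, -0.0452, 0], "roll": 0},
  {"fingers": 1, "travel": [0.0196, -0.0452, 0], "roll": 0},
  {"fingers": 1, "travel": [0, 0, 0], "roll": 0},
])

```text
time_s: 21.52
tcp_pos: [0.426, -0.2479, 0.2517]
tool_rot: [0.096, 0.995, -0.0, 0.0]
force: [0.1, 0.3, 0.8]
grip_width: 0.0881
grasp_force: 0.0
```

```bash
python3 look.py l2 green; python3 -c "
from h import *
go(.4275,-.2465,.0225,-.19)
s=cv2.imread('pics/l2s.png');print(blob(s,'yellow',(310,190,365,255),True)[0],proj('side',[*rw(-.03,-.05),.157])+BIAS)"
```

```text
green [364.28614232 357.93258427] ((364.5, 358.5), (43.0, 33.0), 90.0) [ 0.43027123 -0.24806228  0.028     ] [ 0.42889015 -0.2474536   0.028     ]
red hung [365.75004228 243.51158464] ((364.37396240234375, 244.07752990722656), (30.823335647583008, 39.93960952758789), 3.945185899734497) pred [364.68050729 242.90783886]
t21.6 tcp [ 0.4284 -0.2445  0.2514] psi -0.1878 -> roll 0.13 deg, then travel mm x 0.5 y -2.1 z 228.9
[336.16262482 227.4405611 ] [339.18982801 226.25189596]
```

```bash
python3 - <<'E'
from h import *
s=cv2.imread('pics/l2s.png')
print([proj('side',[*rw(-.03+a,-.05+b),.129+h]).round(1)+BIAS for a,b,h in((-.02,.022,0),(-.02,-.022,0),(.02,-.022,0),(-.02,.022,.056),(-.02,-.022,.056),(.02,-.022,.056),(.02,.022,.056))])
for c in("yellow","red"):
    m=mask(s,c)[195:270:2,310:390];print("\n".join("%d "%(195+2*j)+"".join(".#"[v] for v in q) for j,q in enumerate(m)))
E
```

```text
[array([324.68, 236.4 ]), array([337.68, 245.5 ]), array([352.98, 239.6 ]), array([325.18, 212.6 ]), array([338.58, 221.3 ]), array([354.28, 215.7 ]), array([340.68, 207.5 ])]
195 ................................................................................
197 ................................................................................
199 ................................................................................
201 ................................................................................
203 ................................................................................
205 ................................................................................
207 ................................................................................
209 ...........................###..................................................
211 .......................###########..............................................
213 ..................##################............................................
215 ..............######################..................................
[... 4835 characters left out ...]
##########......####
255 ........................................##############################......####
257 ...........................................##########################.......####
259 ..............................................###################...........####
261 .................................................#############...............###
263 ....................................................######.................#####
265 ...........................................................................#####
267 ...........................................................................#####
269 ................................................................................
```

>>> servo_tool([
  {"fingers": 0.6, "travel": [0.0005, -0.002, 0.05], "roll": 0.1},
  {"fingers": 0.6, "travel": [0, 0, 0.05], "roll": 0},
  {"fingers": 0.6, "travel": [0, 0, 0.05], "roll": 0},
  {"fingers": 0.6, "travel": [0, 0, 0.05], "roll": 0},
  {"fingers": 0.6, "travel": [0, 0, 0.029], "roll": 0},
  {"fingers": 0.6, "travel": [0, 0, 0], "roll": 0},
  {"fingers": -1, "travel": [0, 0, 0], "roll": 0},
  {"fingers": -1, "travel": [0, 0, 0], "roll": 0},
  {"fingers": -1, "travel": [0, 0, 0], "roll": 0},
  {"fingers": -1, "travel": [0, 0, 0], "roll": 0},
  {"fingers": -1, "travel": [0, 0, 0], "roll": 0},
])

```text
time_s: 23.0
tcp_pos: [0.4282, -0.2469, 0.0234]
tool_rot: [0.094, 0.996, -0.0, 0.001]
force: [-0.1, 1.5, 8.6]
grip_width: 0.0441
grasp_force: 14.8
```

```bash
python3 -c "
from h import *
go(*rw(-.033,.235),.1515,RY)"
```

```text
t23.0 tcp [ 0.4282 -0.2469  0.0234] psi -0.1890 -> roll -3.34 deg, then travel mm x -109.1 y 504.7 z -128.1
```

>>> servo_tool([
  {"fingers": -1, "travel": [0, 0, -0.029], "roll": 0},
  {"fingers": -1, "travel": [0, 0, -0.05], "roll": -1.7},
  {"fingers": -1, "travel": [0, 0, -0.05], "roll": -1.64},
  {"fingers": -1, "travel": [0, 0.0458, 0], "roll": 0},
  {"fingers": -1, "travel": [0, 0.0459, 0], "roll": 0},
  {"fingers": -1, "travel": [0, 0.0459, 0], "roll": 0},
  {"fingers": -1, "travel": [0, 0.0459, 0], "roll": 0},
  {"fingers": -1, "travel": [0, 0.0459, 0], "roll": 0},
  {"fingers": -1, "travel": [0, 0.0459, 0], "roll": 0},
  {"fingers": -1, "travel": [0, 0.0459, 0], "roll": 0},
  {"fingers": -1, "travel": [0, 0.0459, 0], "roll": 0},
  {"fingers": -1, "travel": [0, 0.0459, 0], "roll": 0},
])

```text
time_s: 24.5
tcp_pos: [0.4811, 0.1642, 0.1516]
tool_rot: [0.065, 0.998, 0.0, 0.0]
force: [1.7, -0.7, -1.4]
grip_width: 0.0442
grasp_force: 14.8
```

>>> servo_tool([
  {"fingers": -1, "travel": [0, 0.0459, 0], "roll": 0},
  {"fingers": -1, "travel": [0, 0.0459, 0], "roll": 0},
  {"fingers": -1, "travel": [-0.036, 0, 0], "roll": 0},
  {"fingers": -1, "travel": [-0.036, 0, 0], "roll": 0},
  {"fingers": -1, "travel": [-0.036, 0, 0], "roll": 0},
  {"fingers": -1, "travel": [0, -0.018, 0], "roll": 0},
  {"fingers": -1, "travel": [0, -0.018, 0], "roll": 0},
  {"fingers": -1, "travel": [0, 0, 0], "roll": 0},
  {"fingers": -1, "travel": [0, 0, 0], "roll": 0},
  {"fingers": -1, "travel": [0, 0, 0], "roll": 0},
  {"fingers": -1, "travel": [0, 0, 0], "roll": 0},
])

```text
time_s: 25.88
tcp_pos: [0.5952, 0.2048, 0.1513]
tool_rot: [0.065, 0.998, 0.0, -0.0]
force: [-0.1, 0.9, -1.4]
grip_width: 0.0445
grasp_force: 14.8
```

```bash
python3 st.py; cat > cmpc.py <<'E'
from edge import *
import sys
col=sys.argv[1];i=shot("side");cv2.imwrite("pics/%s.png"%sys.argv[2],i)
X=tool()[0];r=rl(X);z=X[2]-.0234
P=np.array([proj("side",[*rw(r[0]+a,r[1]+b),z])+BIAS for a,b in((-.02,.022),(-.02,-.022),(.02,-.022))])
e=edges(i,col,(int(P[0,0])-9,183,int(P[2,0])+6,191));print("edges",e,"pred",P.round(2).tolist(),"offset mm",((e[0]+e[1]-P[0,0]-P[2,0])/2/.353).round(2))
m=mask(i,col)[180:205,255:292];print("\n".join("%d "%(180+j)+"".join(".#"[v] for v in q) for j,q in enumerate(m)))
E
python3 cmpc.py green e5
```

```text
rail xy [-35.43 199.9 ] z 151.28 dpsi deg 0.06 F rail [-0.2  0.9] -1.4 t 25.875
edges (np.float64(260.75), np.float64(275.38)) pred [[260.96, 194.26], [270.55, 201.0], [284.83, 196.71]] offset mm -13.68
180 ......############..........##.......
181 ......############..........##.......
182 ......############...........#.......
183 ......############...........#.......
184 ......############...................
185 ......############...................
186 ......############...................
187 ......############...................
188 .......###########...................
189 .......###########...................
190 ......#############........##........
191 ......#############....######........
192 ......#######################........
193 ......#######################........
194 .......######################........
195 ........#####################........
196 .........####################........
197 ...........###############...........
198 ...........###########...............
199 ............#######..................
200 .............#####...................
201 ..............###....................
202 .....................................
203 .....................................
204 .....................................
```

>>> servo_tool([
  {"fingers": -1, "travel": [-0.007, 0, -0.001], "roll": 0},
  {"fingers": -1, "travel": [0, 0, 0], "roll": 0},
  {"fingers": -1, "travel": [0, 0, 0], "roll": 0},
  {"fingers": -1, "travel": [0, 0, 0], "roll": 0},
  {"fingers": -1, "travel": [0, 0, 0], "roll": 0},
])

```text
time_s: 26.55
tcp_pos: [0.6023, 0.2032, 0.1522]
tool_rot: [0.065, 0.998, 0.0, -0.0]
force: [-0.5, 0.0, -1.0]
grip_width: 0.0443
grasp_force: 14.8
```

```bash
python3 st.py;python3 cmpc.py green e6
```

```text
rail xy [-28.2  199.24] z 152.24 dpsi deg 0.01 F rail [-0.5 -0. ] -1.0 t 26.55
edges (np.float64(263.5), np.float64(281.12)) pred [[263.63, 193.23], [273.26, 199.93], [287.46, 195.67]] offset mm -9.16
180 .........############..........##....
181 .........############..........##....
182 .........############..........##....
183 .........############..........##....
184 .........############..........#.....
185 .........############................
186 .........############................
187 .........############................
188 .........############................
189 .........############........###.....
190 .........#############....######.....
191 .........#######################.....
192 .........#######################.....
193 ..........######################.....
194 ...........#####################.....
195 ............###################......
196 .............################........
197 .............############............
198 ..............#######................
199 ...............####..................
200 .................#...................
201 .....................................
202 .....................................
203 .....................................
204 .....................................
```

>>> servo_tool([
  {"fingers": -1, "travel": [0.0005, -0.002, 0], "roll": 0},
  {"fingers": -1, "travel": [0, -0.004, 0], "roll": 0},
  {"fingers": -1, "travel": [0, -0.003, 0], "roll": 0},
  {"fingers": -1, "travel": [0, -0.002, 0], "roll": 0},
  {"fingers": -1, "travel": [0, 0, 0], "roll": 0},
])

```text
time_s: 27.22
tcp_pos: [0.6005, 0.1921, 0.1523]
tool_rot: [0.066, 0.998, -0.0, 0.0]
force: [-0.2, 0.2, -0.6]
grip_width: 0.0447
grasp_force: 14.8
```

```bash
python3 st.py
```

```text
rail xy [-28.56 187.95] z 152.25 dpsi deg -0.02 F rail [-0.3  0.2] -0.6 t 27.225
```

Free again. The remaining slide to y=110 is 78 mm.

>>> servo_tool([
  {"fingers": -1, "travel": [0, -0.005, 0], "roll": 0},
  {"fingers": -1, "travel": [0, -0.007, 0], "roll": 0},
  {"fingers": -1, "travel": [0, -0.01, 0], "roll": 0},
  {"fingers": -1, "travel": [0, -0.014, 0], "roll": 0},
  {"fingers": -1, "travel": [0, -0.014, 0], "roll": 0},
  {"fingers": -1, "travel": [0, -0.014, 0], "roll": 0},
  {"fingers": -1, "travel": [0, -0.014, 0], "roll": 0},
  {"fingers": -1, "travel": [0, 0, 0], "roll": 0},
  {"fingers": -1, "travel": [0, 0, 0], "roll": 0},
])

```text
time_s: 28.35
tcp_pos: [0.5904, 0.1154, 0.1523]
tool_rot: [0.065, 0.998, 0.0, 0.0]
force: [0.5, 0.1, -1.7]
grip_width: 0.0444
grasp_force: 14.8
```

```bash
python3 st.py
```

```text
rail xy [-28.57 110.61] z 152.29 dpsi deg 0.02 F rail [0.5 0.2] -1.7 t 28.35
```

>>> servo_tool([
  {"fingers": 0.4, "travel": [0, 0, 0], "roll": 0},
  {"fingers": 0.4, "travel": [0, 0, 0], "roll": 0},
  {"fingers": 0.4, "travel": [0, 0, 0], "roll": 0},
  {"fingers": 0.4, "travel": [0, 0, -0.05], "roll": 0},
  {"fingers": 0.4, "travel": [0, 0, -0.05], "roll": 0},
  {"fingers": 0, "travel": [0.03, -0.04, -0.05], "roll": 0},
  {"fingers": -0.3, "travel": [0.05, -0.04, 0], "roll": 0},
  {"fingers": -0.3, "travel": [0.05, -0.04, 0], "roll": 0},
  {"fingers": -0.3, "travel": [0.05, -0.04, 0], "roll": 0},
  {"fingers": -0.3, "travel": [0, 0, 0], "roll": 0},
])

```text
time_s: 29.6
tcp_pos: [0.3962, -0.0157, 0.2971]
tool_rot: [0.067, 0.998, 0.001, 0.001]
force: [0.5, -0.3, 1.8]
grip_width: 0.0305
grasp_force: 0.0
```

```bash
python3 - <<'E'
from h import *
s=shot("side");t=shot("top");cv2.imwrite("pics/q_s.png",s);cv2.imwrite("pics/q_t.png",t)
a=cv2.resize(t[160:235,240:410],None,fx=4.7,fy=4.7,interpolation=cv2.INTER_CUBIC)[:,:799]
b=cv2.resize(s[150:275,275:408],None,fx=2.0,fy=2.0,interpolation=cv2.INTER_CUBIC)
b=cv2.resize(s[150:275,275:408],(266,250),interpolation=cv2.INTER_CUBIC)
c=cv2.resize(s[150:190,285:345],(533,250)[0:2],interpolation=cv2.INTER_CUBIC)
cv2.imwrite("pics/q.png",np.vstack([a[:350],np.hstack([b,c])[:,:799]][0:1]+[np.hstack([b,c])[:,:799]]))
for k,y,bx in(("red",-.13,(335,205,400,275)),("yellow",-.05,(315,207,365,255)),("green",.11,(270,180,310,225))):
    r=blob(s,k,bx,True);print(k,r[0],r[2],proj("side",[*rw(-.03,y),.157])+BIAS)
for phi in(0,.5,.6,.7,.8,.9):
    kx,ky=24+62*np.sin(phi),93+62*np.cos(phi);K=[*rw(kx/1e3,ky/1e3),.2195];print(phi,proj("top",K).round(1),(proj("side",K)+BIAS).round(1))
E
```

```text
red [365.29388753 243.05623472] 958 [364.68050729 242.90783886]
yellow [338.97772787 225.9513382 ] 812 [339.18982801 226.25189596]
green [296.28080511 198.029946  ] 634 [295.45900475 197.67760468]
0 [257.6 194. ] [303.7 160.4]
0.5 [262.4 181.9] [316.  158.7]
0.6 [264.1 179.9] [318.6 158.6]
0.7 [266. 178.] [321.3 158.7]
0.8 [268.  176.3] [323.9 158.8]
0.9 [270.2 174.8] [326.5 159.1]
```

View pics/q.png

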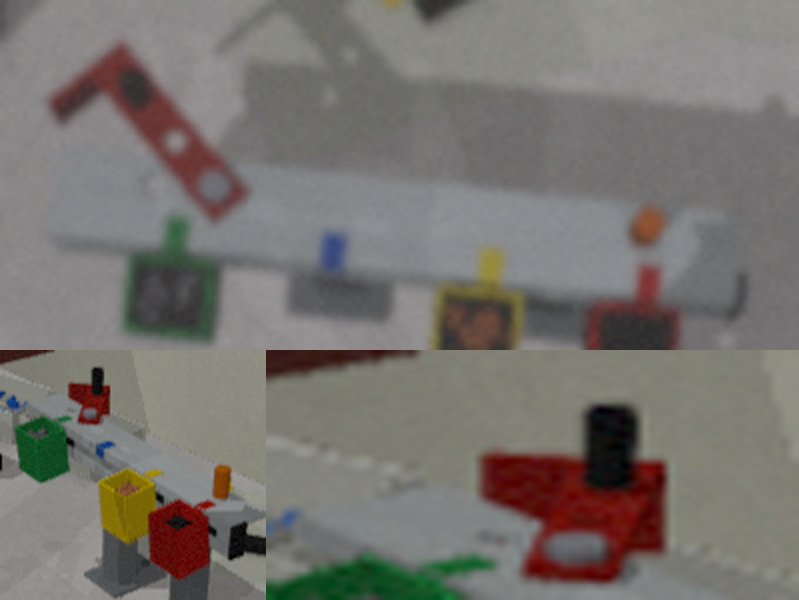

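All three cups hang at their marks. The knob is at about (323.7,159.3) in the side view, so the stop angle is about 0.79. I'll grip the knob with the fingers closing along its tangent.

```bash
python3 -c "
from h import *
print(bot.sense()['joint_pos'].round(2));go(*rw(.0682,.1364),.1905,RY+.78)"
```

```text
[-0.29 -0.06  0.19  1.99  0.01  1.21  1.34]
t29.7 tcp [ 0.3994 -0.0135  0.2972] psi -0.1311 -> roll -44.71 deg, then travel mm x -317.0 y -62.5 z 106.7
```

>>> servo_tool([
  {"fingers": 0, "travel": [0, 0, 0], "roll": -8.94},
  {"fingers": 0, "travel": [0, 0, 0], "roll": -8.94},
  {"fingers": 0, "travel": [0, 0, 0], "roll": -8.94},
  {"fingers": 0, "travel": [0, 0, 0], "roll": -8.94},
  {"fingers": 0, "travel": [0, 0, 0], "roll": -8.94},
  {"fingers": 0, "travel": [-0.053, -0.0104, 0], "roll": 0},
  {"fingers": 0, "travel": [-0.053, -0.0104, 0], "roll": 0},
  {"fingers": 0, "travel": [-0.053, -0.0104, 0], "roll": 0},
  {"fingers": 0, "travel": [-0.053, -0.0104, 0], "roll": 0},
  {"fingers": 0, "travel": [-0.053, -0.0104, 0], "roll": 0},
  {"fingers": 0, "travel": [-0.052, -0.0104, 0], "roll": 0},
  {"fingers": 0, "travel": [0, 0, 0], "roll": 0},
])

```text
time_s: 31.2
tcp_pos: [0.6915, 0.1327, 0.2917]
tool_rot: [-0.321, 0.947, 0.0, -0.002]
force: [-0.3, -0.0, 0.1]
grip_width: 0.0438
grasp_force: 0.0
```

>>> servo_tool([
  {"fingers": 0, "travel": [0, 0, 0.04], "roll": 0},
  {"fingers": 0, "travel": [0, 0, 0], "roll": 0},
  {"fingers": 0, "travel": [0, 0, 0], "roll": 0},
  {"fingers": 0, "travel": [0, 0, 0], "roll": 0},
])

```text
time_s: 31.7
tcp_pos: [0.6898, 0.1285, 0.2584]
tool_rot: [-0.319, 0.948, -0.0, 0.001]
force: [-0.2, -0.0, 0.2]
grip_width: 0.0441
grasp_force: 0.0
```

```bash
python3 -c "
from h import *
go(*rw(.0682,.1364),.1905,RY+.78)
s=shot('side');t=shot('top');cv2.imwrite('pics/k.png',np.hstack([cv2.resize(s[110:200,270:360],(400,400),interpolation=cv2.INTER_CUBIC),cv2.resize(t[140:230,220:310],(400,400),interpolation=cv2.INTER_CUBIC)]))"
```

```text
t31.7 tcp [0.6898 0.1285 0.2584] psi 0.6495 -> roll 0.02 deg, then travel mm x 0.2 y -0.0 z 67.9
```

View pics/k.png

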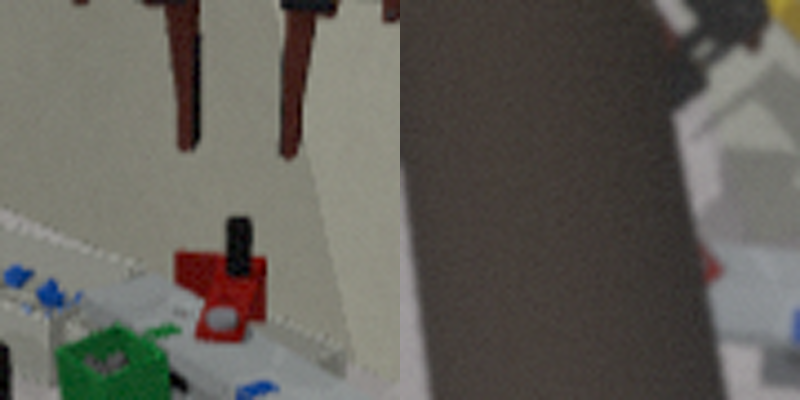

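The fingers straddle the knob (midpoint u 238, knob u 238), so I'll descend and grip.

>>> servo_tool([
  {"fingers": 0, "travel": [0, 0, 0.03], "roll": 0},
  {"fingers": 0, "travel": [0, 0, 0.025], "roll": 0},
  {"fingers": 0, "travel": [0, 0, 0.0125], "roll": 0},
  {"fingers": 0, "travel": [0, 0, 0], "roll": 0},
  {"fingers": -1, "travel": [0, 0, 0], "roll": 0},
  {"fingers": -1, "travel": [0, 0, 0], "roll": 0},
  {"fingers": -1, "travel": [0, 0, 0], "roll": 0},
  {"fingers": -1, "travel": [0, 0, 0], "roll": 0},
  {"fingers": -1, "travel": [0, 0, 0], "roll": 0},
], force=8)

```text
time_s: 32.92
tcp_pos: [0.6895, 0.1284, 0.1895]
tool_rot: [-0.319, 0.948, -0.0, 0.0]
force: [0.2, -0.6, 3.3]
grip_width: 0.014
grasp_force: 8.0
```

```bash
python3 st.py; python3 - <<'E'
from h import *
# arc in rail frame from phi0 to 0
r=rl(tool()[0])*1e3;phi=np.arctan2(r[0]-24,r[1]-93);print("phi",phi,"rad",np.hypot(r[0]-24,r[1]-93))
E
```

```text
rail xy [ 67.97 136.43] z 189.47 dpsi deg 44.7 F rail [ 0.3 -0.6] 3.3 t 32.925
phi 0.7916245055960474 rad 61.79910476678553
```

>>> servo_tool([
  {"fingers": -1, "travel": [0.0002, 0.0049, -0.001], "roll": -4.54},
  {"fingers": -1, "travel": [0.0002, 0.0049, 0], "roll": -4.54},
  {"fingers": -1, "travel": [0.0002, 0.0049, 0], "roll": -4.54},
  {"fingers": -1, "travel": [0.0002, 0.0049, 0], "roll": -4.54},
  {"fingers": -1, "travel": [0.0002, 0.0049, 0], "roll": -4.54},
  {"fingers": -1, "travel": [0.0002, 0.0049, 0], "roll": -4.54},
  {"fingers": -1, "travel": [0.0002, 0.0049, 0], "roll": -4.54},
  {"fingers": -1, "travel": [0.0002, 0.0049, 0], "roll": -4.54},
  {"fingers": -1, "travel": [0.0002, 0.0049, 0], "roll": -4.54},
  {"fingers": -1, "travel": [0.0002, 0.0049, 0], "roll": -4.54},
  {"fingers": -1, "travel": [0, 0, 0], "roll": 0},
  {"fingers": -1, "travel": [0, 0, 0], "roll": 0},
])

```text
time_s: 34.42
tcp_pos: [0.6476, 0.1511, 0.1895]
tool_rot: [-0.659, 0.752, -0.0, -0.001]
force: [-0.2, -4.7, -1.8]
grip_width: 0.014
grasp_force: 8.0
```

```bash
python3 st.py; python3 - <<'E'
from h import *
r=rl(tool()[0])*1e3;print("phi",np.arctan2(r[0]-24,r[1]-93),"rad",np.hypot(r[0]-24,r[1]-93))
E
```

```text
rail xy [ 23.49 153.47] z 189.5 dpsi deg 89.96 F rail [ 0.5 -4.7] -1.8 t 34.425
phi -0.008388469226382613 rad 60.47111106679922
```

>>> servo_tool([
  {"fingers": 0, "travel": [0, 0, 0], "roll": 0},
  {"fingers": 0, "travel": [0, 0, 0], "roll": 0},
  {"fingers": 0, "travel": [0, 0, -0.05], "roll": 0},
  {"fingers": 0, "travel": [0, 0, -0.05], "roll": 0},
  {"fingers": -0.2, "travel": [0.045, 0, 0], "roll": 0},
  {"fingers": -0.2, "travel": [0.045, 0, 0], "roll": 0},
  {"fingers": -0.2, "travel": [0.045, 0, 0], "roll": 0},
  {"fingers": -0.2, "travel": [0.045, 0, 0], "roll": 0},
  {"fingers": -0.2, "travel": [0.045, 0, 0], "roll": 0},
  {"fingers": -0.2, "travel": [0.045, 0, 0], "roll": 0},
  {"fingers": -0.2, "travel": [0, 0, 0], "roll": 0},
  {"fingers": -0.2, "travel": [0, 0, 0], "roll": 0},
])

```text
time_s: 35.92
tcp_pos: [0.6137, -0.1111, 0.2895]
tool_rot: [-0.66, 0.752, 0.001, 0.0]
force: [-0.4, 0.9, -0.2]
grip_width: 0.0351
grasp_force: 0.0
```

```bash
python3 st.py; python3 - <<'E'
from h import *
s=shot("side");t=shot("top");cv2.imwrite("pics/r_s.png",s);cv2.imwrite("pics/r_t.png",t)
m=mask(t,"red",60);m[:185]=0;m[215:]=0;m[:,:240]=0;m[:,300:]=0
print("top red px",m.sum());print("\n".join("%d "%(185+j)+"".join(".#"[v] for v in q) for j,q in enumerate(m[185:215,240:300])))
for n in("top","side"): print(n,"pivot",proj(n,[*rw(.024,.093),.1875]).round(1),"hole",proj(n,[*rw(.024,.125),.1875]).round(1),"knob",proj(n,[*rw(.024,.155),.2195]).round(1))
a=cv2.resize(t[180:220,240:300],(799,400)[0:2],interpolation=cv2.INTER_CUBIC);a=cv2.resize(t[182:217,240:300],(480,280),interpolation=cv2.INTER_CUBIC)
b=cv2.resize(s[145:195,265:345],(480,300),interpolation=cv2.INTER_CUBIC);cv2.imwrite("pics/r.png",np.vstack([a,b]))
print(blob(s,"orange",(375,200,400,228),True),proj("side",[*rw(.024,-.125),.1985]))
E
```

```text
rail xy [  24.09 -110.91] z 289.51 dpsi deg 90.05 F rail [-0.5  0.8] -0.2 t 35.925
top red px 348
185 ............................................................
186 ............................................................
187 ............................................................
188 ............................................................
189 ............................................................
190 ............................................................
191 ............................................................
192 ............................................................
193 .........######.............................................
194 .........#######......##############........................
195 ........########.....#######################................
196 ........#########....#######################....###.........
197 ........#########....##########...#########.....###.........
198 ........##########...#########....#########......##.........
199 ........###########.##########....########.......##.........
200 ........###############
[... 476 characters left out ...]
................
208 .......##...................................................
209 .......##...................................................
210 .......##...................................................
211 .......###..................................................
212 .......###..................................................
213 ............................................................
214 ............................................................
top pivot [285.2 199.8] hole [271.8 198.4] knob [257.6 194. ]
side pivot [318.6 182.5] hole [310.3 177.7] knob [302.9 160.6]
(array([385.5, 215.5]), ((385.5, 215.5), (17.0, 7.0), 90.0), np.int32(124)) [384.41067205 215.71564836]
```

View pics/r.png

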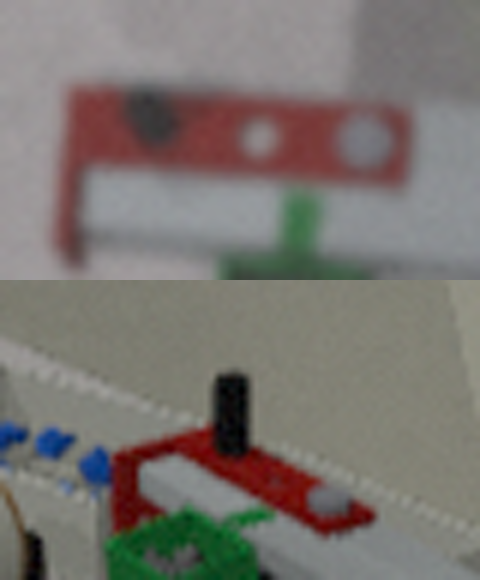

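```bash
cat > ang.py <<'E'
from h import *
import sys
t=np.mean([cv2.imread(sys.argv[1]).astype(float)]+[shot("top").astype(float) for _ in range(3)],0)
d=t[...,2]-t[...,1];d=cv2.GaussianBlur(d,(5,1),0)
T=[];B=[];U=np.arange(264,289)
for u in U:
    c=d[185:212,u];k=c[9:19].max()/2
    i=next(j for j in range(4,15) if c[j]<k<=c[j+1]);T.append(185+i+(k-c[i])/(c[i+1]-c[i]))
    i=next(j for j in range(23,12,-1) if c[j]<k<=c[j-1]);B.append(185+i-(k-c[i])/(c[i-1]-c[i]))
for n,E,x in(("top",T,.036),("bot",B,.012)):
    E=np.array(E);p=np.polyfit(U,E,1);r=abs(E-np.polyval(p,U));ok=r<.5;p=np.polyfit(U[ok],E[ok],1)
    a,b=[plane("top",(u,np.polyval(p,u)),.1875) for u in(264,288)];q=rl(a)-rl(b)
    print(n,"phi",np.arctan2(q[0],q[1]).round(4),"rail x mid mm",(1e3*(rl(a)+rl(b))/2).round(1),"n",ok.sum())
# rail edge angle check (front edges of marks used in fit): rail fit yaw RY
E
python3 ang.py pics/r_t.png
```

```text
top phi -0.064 rail x mid mm [ 35.6 116.3] n 25
bot phi -0.0194 rail x mid mm [ 11.9 113.5] n 25
```

>>> servo_tool([
  {"fingers": -0.2, "travel": [0.0156, 0, 0], "roll": 0},
  {"fingers": -0.2, "travel": [0, 0, 0.05], "roll": 0},
  {"fingers": -0.2, "travel": [0, 0, 0.035], "roll": 0},
  {"fingers": -0.2, "travel": [0, 0, 0.018], "roll": 0},
  {"fingers": -0.2, "travel": [0, 0, 0], "roll": 0},
  {"fingers": -0.2, "travel": [0, 0, 0], "roll": 0},
  {"fingers": -1, "travel": [0, 0, 0], "roll": 0},
  {"fingers": -1, "travel": [0, 0, 0], "roll": 0},
  {"fingers": -1, "travel": [0, 0, 0], "roll": 0},
  {"fingers": -1, "travel": [0, 0, 0], "roll": 0},
  {"fingers": -1, "travel": [0, 0, 0], "roll": 0},
], force=15)

```text
time_s: 37.55
tcp_pos: [0.612, -0.1269, 0.1873]
tool_rot: [-0.66, 0.751, -0.0, -0.0]
force: [-1.3, -0.7, 6.6]
grip_width: 0.0155
grasp_force: 15.0
```

```bash
python3 st.py
```

```text
rail xy [  24.41 -126.84] z 187.3 dpsi deg 90.1 F rail [-1.2 -0.8] 6.6 t 37.55
```

>>> servo_tool([
  {"fingers": -1, "travel": [0, 0, -0.02], "roll": 0},
  {"fingers": -1, "travel": [0, 0, -0.02], "roll": 0},
  {"fingers": -1, "travel": [0, 0, -0.02], "roll": 0},
  {"fingers": -1, "travel": [0, 0, 0], "roll": 0},
  {"fingers": -1, "travel": [-0.04, 0, 0], "roll": 0},
  {"fingers": -1, "travel": [-0.05, 0, 0], "roll": 0},
  {"fingers": -1, "travel": [-0.05, 0, 0], "roll": 0},
  {"fingers": -1, "travel": [-0.05, 0, 0], "roll": 0},
  {"fingers": -1, "travel": [-0.04, 0, 0], "roll": 0},
  {"fingers": -1, "travel": [-0.02, 0, 0], "roll": 0},
  {"fingers": -1, "travel": [0, 0, 0], "roll": 0},
  {"fingers": -1, "travel": [0, 0, 0], "roll": 0},
])

```text
time_s: 39.05
tcp_pos: [0.644, 0.1188, 0.246]
tool_rot: [-0.659, 0.752, -0.0, -0.001]
force: [0.3, -0.7, -0.5]
grip_width: 0.0153
grasp_force: 15.0
```

```bash
python3 st.py; python3 - <<'E'
from h import *
X=tool()[0];s=shot("side");cv2.imwrite("pics/p_s.png",s)
p=proj("side",X)+BIAS;u,v=p.astype(int);print("tcp px",p,u-25,v-30)
print("tip pred",proj("side",[X[0],X[1],X[2]-.0388])+BIAS, "stop hole pred y123.3",proj("side",[*rw(.0235,.1233),.1875])+BIAS)
cv2.imwrite("pics/p.png",cv2.resize(s[v-30:v+40,u-35:u+45],(800,700)[0:2] and (685,600),interpolation=cv2.INTER_CUBIC))
E
```

```text
rail xy [ 24.13 120.93] z 245.99 dpsi deg 89.99 F rail [ 0.4 -0.6] -0.5 t 39.05
tcp px [312.36300005 154.16706705] 287 124
tip pred [312.25019022 170.16041379] stop hole pred y123.3 [311.37448004 177.78903553]
```

View pics/p.png

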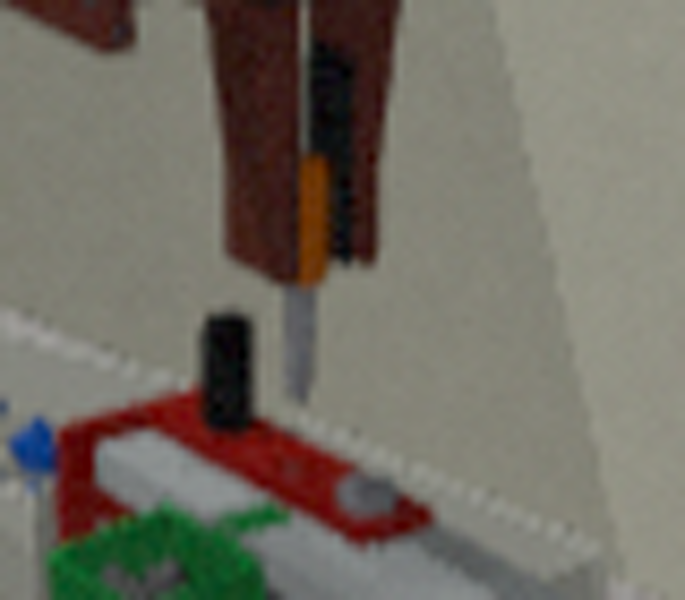

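The pin hangs straight with its tip at crop (297,400). The stop's hole is at (290,465), so it needs about 2–3 mm more in +y.

>>> servo_tool([
  {"fingers": -1, "travel": [-0.0023, 0, 0], "roll": 0},
  {"fingers": -1, "travel": [0, 0, 0.01], "roll": 0},
  {"fingers": -1, "travel": [0, 0, 0.008], "roll": 0},
  {"fingers": -1, "travel": [0, 0, 0.003], "roll": 0},
  {"fingers": -1, "travel": [0, 0, 0.003], "roll": 0},
  {"fingers": -1, "travel": [0, 0, 0.003], "roll": 0},
  {"fingers": -1, "travel": [0, 0, 0], "roll": 0},
  {"fingers": -1, "travel": [0, 0, 0], "roll": 0},
])

```text
time_s: 40.1
tcp_pos: [0.6441, 0.123, 0.2194]
tool_rot: [-0.66, 0.751, 0.0, -0.001]
force: [1.0, -1.7, -2.3]
grip_width: 0.0157
grasp_force: 15.0
```

```bash
python3 st.py
```

```text
rail xy [ 23.7  125.15] z 219.42 dpsi deg 90.09 F rail [ 1.3 -1.5] -2.3 t 40.1
```

>>> servo_tool([
  {"fingers": -1, "travel": [0.001, 0, 0.002], "roll": 0},
  {"fingers": -1, "travel": [0, 0, 0.003], "roll": 0},
  {"fingers": -1, "travel": [0, 0, 0.004], "roll": 0},
  {"fingers": -1, "travel": [0, 0, 0.004], "roll": 0},
  {"fingers": -1, "travel": [0, 0, 0], "roll": 0},
  {"fingers": -1, "travel": [0, 0, 0], "roll": 0},
])

```text
time_s: 40.85
tcp_pos: [0.644, 0.1221, 0.2061]
tool_rot: [-0.66, 0.751, 0.0, -0.0]
force: [3.8, -1.5, -1.9]
grip_width: 0.0156
grasp_force: 15.0
```

```bash
python3 st.py
```

```text
rail xy [ 23.68 124.29] z 206.14 dpsi deg 90.1 F rail [ 4.  -0.9] -1.9 t 40.85
```

>>> servo_tool([
  {"fingers": -1, "travel": [0.0003, -0.0006, 0.004], "roll": 0},
  {"fingers": -1, "travel": [0, 0, 0.005], "roll": 0},
  {"fingers": -1, "travel": [0, 0, 0.003], "roll": 0},
  {"fingers": -1, "travel": [0, 0, 0.002], "roll": 0},
  {"fingers": -1, "travel": [0, 0, 0.001], "roll": 0},
  {"fingers": -1, "travel": [0, 0, 0], "roll": 0},
  {"fingers": -1, "travel": [0, 0, 0], "roll": 0},
])

```text
time_s: 41.72
tcp_pos: [0.6444, 0.1221, 0.1924]
tool_rot: [-0.66, 0.751, -0.0, -0.0]
force: [-0.2, -2.3, 5.5]
grip_width: 0.0157
grasp_force: 15.0
```

```bash
python3 st.py
```

```text
rail xy [ 24.12 124.33] z 192.43 dpsi deg 90.11 F rail [ 0.1 -2.3] 5.5 t 41.725
```

>>> servo_tool([
  {"fingers": -0.4, "travel": [0, 0, 0], "roll": 0},
  {"fingers": -0.3, "travel": [0, 0, 0], "roll": 0},
  {"fingers": -0.3, "travel": [0, 0, 0], "roll": 0},
  {"fingers": -0.3, "travel": [0, 0, -0.03], "roll": 0},
  {"fingers": -0.3, "travel": [0, 0, -0.05], "roll": 0},
  {"fingers": -0.3, "travel": [0, 0, -0.05], "roll": 0},
  {"fingers": -0.3, "travel": [0.05, 0, 0], "roll": 0},
  {"fingers": -0.3, "travel": [0.05, 0.02, 0], "roll": 0},
  {"fingers": -0.3, "travel": [0.05, 0.05, 0], "roll": 0},
  {"fingers": -0.3, "travel": [0.03, 0.05, 0], "roll": 0},
  {"fingers": -0.3, "travel": [0, 0.05, 0], "roll": 0},
  {"fingers": -0.3, "travel": [0, 0, 0], "roll": 0},
])

```text
time_s: 43.22
tcp_pos: [0.4567, -0.0303, 0.3218]
tool_rot: [-0.659, 0.752, -0.001, -0.002]
force: [0.8, 0.2, -0.2]
grip_width: 0.0309
grasp_force: 0.0
```

```bash
python3 - <<'E'
from h import *
s=shot("side");t=shot("top");cv2.imwrite("pics/f_s.png",s);cv2.imwrite("pics/f_t.png",t)
print("pin",blob(s,"orange",(295,150,330,190),True),"pred",proj("side",[*rw(.024,.1238),.2035])+BIAS,blob(t,"orange",(262,185,285,206),True),proj("top",[*rw(.024,.1238),.2035]))
for k,y,bx in(("red",-.13,(335,205,400,275)),("yellow",-.05,(315,207,365,255)),("green",.11,(270,180,310,225))):
    r=blob(s,k,bx,True);print(k,r[0],r[2],proj("side",[*rw(-.03,y-.0015),.157])+BIAS)
a=cv2.resize(s[140:275,270:410],(560,540),interpolation=cv2.INTER_CUBIC);b=cv2.resize(t[182:217,240:300],(240,140),interpolation=cv2.INTER_CUBIC)
c=np.zeros((540,240,3),np.uint8);c[:140]=b;cv2.imwrite("pics/f.png",np.hstack([a,c]))
E
python3 ang.py pics/f_t.png
```

```text
pin (array([310.4507772 , 171.16925734]), ((310.0, 171.0), (14.0, 8.0), 90.0), np.int32(106)) pred [311.46504257 171.25070156] (array([270.46666667, 196.54814815]), ((270.5, 196.5), (5.0, 5.0), 90.0), np.int32(31)) [271.65554846 196.9315568 ]
red [365.23835038 243.0839422 ] 962 [365.18539531 243.23773928]
yellow [338.92867868 225.91873123] 813 [339.64319223 226.54813007]
green [296.28816888 198.01030928] 635 [295.83044032 197.92030554]
top phi -0.0591 rail x mid mm [ 35.5 116.3] n 16
bot phi -0.0113 rail x mid mm [ 12.  113.5] n 25
```

View pics/f.png

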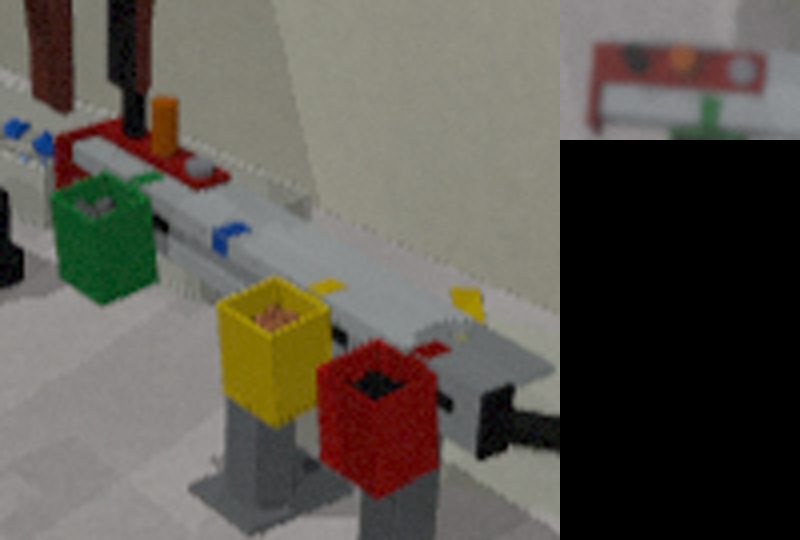

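The final view shows the orange pin upright on the red arm at crop (165,125), the stop shut along the rail, and all three cups hanging upright at their marks. Handing in.

```bash
python3 -c "
from plant import bot
print(bot.hand_in())"
```

```text
the job is handed in; nothing more can be done
None
```

The job is handed in, and no verdict came back: the red, yellow and green cups hang upright at their marks (there was no blue cup), the stop is shut with the pin fully home through both holes, and my least certain reading is the stop angle, about -0.01 to -0.035 rad against the 0.06 limit.

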